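# Open the latched sample case

## Robot

A 7-joint arm with a two-finger parallel gripper is mounted at the origin on the work surface. World frame = base frame: x ahead of the robot, y to its left, z up, the work surface at z = 0. Lengths are in mm, angles in degrees, forces in N, time in s.
With the tool pointing down it reaches from about 350 to 900 mm from the base axis. Payload 19.9 kg.
Tool frame: the origin (TCP) lies on the mounting face of the last link; the fingertips stand 173 mm ahead of it and the grasp point (between the pads) lies 155 mm ahead of it; z points along the fingers, y is the direction in which the jaws open and shut (so a half turn about z gives the same grasp; the last joint's range is limited). The gripper opens to 85 mm and grips with 20 to 120 N. Pads are 22 mm wide; open, the fingers measure 114 mm over their backs; the gripper's body (76 mm by 85 mm) begins 54 mm behind the grasp point. The pads swing forward as they close: fully open they stand 13 mm farther back than shut.
Start: joints at [-71.018, 23.915, -0.59, 92.452, 0.269, 63.638, -3.037], TCP at [227.627, 582.069, 404.66] pointing down, gripper open.
Joint ranges: [-161.28, 161.28], [-22.2, 115.67], [-73.04, 71.86], [3.21, 147.25], [-68.34, 248.33], [10.77, 114.83], [-161.83, 161.83]. Speed limits (degrees/s): [108.29, 108.29, 136.94, 136.94, 172.46, 172.46, 172.46].

## Interface

Orientations are given as a 3x3 rotation matrix whose columns are the frame's x, y, z axes.
In Python, from rig import robot gives the robot as it stands. The module is installed in compiled form; this text tells all that it offers.
- The arm moves only by the tool arm_command, never from a script. Its argument "motion" is a list of rows, each a list of 3 entries, a list of its own where there are three numbers: the finger opening in mm, from 0 to 85.4, then the shift along the tool's x, y, z in mm, then the turn, a rotation vector about the tool's x, y, z in degrees. In form: [[hand, [x, y, z], [rx, ry, rz]], ...]. A call has exactly 10 rows; each row shifts and turns the commanded pose from where the row before left it, along the tool's axes as they then stand; what a row does not reach is not made up. A row lasts 1/8 s, in which the tool goes at most 62.5 mm and 10.7 degrees, less where a joint would pass 70% of its speed; a pose out of reach is approached as far as the arm can. A call is refused whole if a number of a shift passes 62.5 or a number of a turn 10.7, either way. A call with a gripper value outside its range is refused whole. The fingers move at their own pace and stop on an object; the grip force is fixed at half the most. Time passes only in rows, so rows that do not move let the fingers close, or fill a call up. It gives the time, the measured TCP pose, the force and the opening at its end, in the units of the state.
- robot.state(): the state, without advancing time (a new reading comes with each control period).
- robot.read_camera(name): name is "scene" or "top" or "wrist"; returns the picture (400x640x3 uint8, red, green, blue); there is no depth.
- robot.camera_params(name): a dict with "intrinsics" (3x3 intrinsics, pixels), "dist_coeffs" ([k1, k2, p1, p2, k3] as OpenCV has them; the pictures are not rectified), "extrinsics" (4x4, takes a point from camera to world coordinates); the wrist camera has in their place "T_tool_cam" (4x4, takes a point from camera to tool coordinates, whose origin is the TCP and whose axes are the flange's). Camera axes: x right, y up, looking along -z (the intrinsics and any distortion apply to the point x, -y, -z); pixel columns grow to the right and rows downward; lengths in mm; the calibration is good to about 2 mm. A picture is of the moment at which its call begins: read the wrist's pose just before it. camera_params takes no time and is no camera call.
- robot.close_job(): hands the job in, once; it reports no verdict.
Trained networks look in the newest picture that a camera, given by its name, has taken for a name from the list of things; names that differ only in an ending like _2 or _b are one class to them, and where a whole thing is asked for, a point or a joint stands for the part that bears it (a point fixed in the world has none). Each returns a list of dicts, best first, with "conf" (0 to 1); they miss things now and then, are a little off and sometimes report something else, mostly with a low value. They report only what shows in the picture. A call takes as long as a camera call.
- robot.boxes_of(camera, target): "box" ([left, top, right, bottom] as shares, 0 to 1, of the picture: columns of its width, rows of its height, round what is visible of it).
The state is a dict: "t": time; "joint_pos": joint angles; "joint_vel": joint speeds; "tau": joint torques, N m; "position": TCP position; "tcp_rot": TCP orientation; "force": force on the tool from outside, world axes, zero at the start; "moment": the same for the moment, N m; "opening": finger opening in mm.
Only numpy, scipy, OpenCV 4.12 (cv2) and the standard library are available. Lean on these libraries where they do the work, as an engineer would, in place of code of your own. Each camera call takes 0.05 s, during which the arm holds its last target.

## Task

Open the white sample case on the bench: lift its black paddle handle just until the hidden pawl lets go and the lid springs ajar, feeling for the release and never levering the paddle hard against the end of its travel or pulling on the lid while it is still latched. Let the paddle go back down, then swing the lid up and back by its bar handle until it stands at least upright, and leave it standing open. Leave the other things on the bench where they are.

Things in the scene. Friction and masses are not known exactly. Their poses are not given: they have to be found in the camera images.
- case: White case fixed to the bench, 120 (x, front to back) x 200 (y) x 100 mm high. Origin: centre of its underside; x points from the front (paddle side, nearer the robot) to the back (hinge side), z up. A dark latch housing (64 wide, 40 to 82 mm above the bench) on the middle of the front wall reaches to x = -98 mm; it hides the pawl.
- paddle: Black two-armed paddle handle at the case's front, not part of the lid, pointing level to its -x (to the robot). Origin: middle of its pivot axle, along its y, at case x = -66, z = 92 mm. Its free end is lifted (turn about +y; the tilt of its z axis is the lift, 0 at rest). Sprung: it falls back when let go. The lift that frees the lid differs each time, 0.2 to 0.65 rad, and cannot be seen.
- paddle_grip (a point): Middle of the paddle's round crossbar, 9 mm thick, 47 clear between the arms, at paddle x = -58, z = 22 mm; free below, 25 mm to each side; pinched from above it turns in the fingers (adds 2 to 6 N of friction). Net lift: 1 N over a hidden free play, then 2 to 5 N on the pawl spring; 8 mm later the lid pops up. 4 mm beyond, a hard stop: stay below 15 N, over about 19 N counts as forcing it.
- lid: White lid 126 x 206 x 6 mm. Origin: middle of the hinge axis (case x = 60, z = 100 mm); shut, its axes are the case's and it reaches to x = -124 mm. Opens by turning about +y; the tilt of its z axis is the opening: 0 shut, at most 0.02 rad while latched, about 0.24 sprung ajar, stop at 1.75. Stiff hinge: it stays where left; about 4 N at the handle moves it. Over 25 N while latched wrenches it.
- lid_handle (a point): Middle of the lid's aluminium bar handle: a round bar 10 mm thick, 84 mm long along y, its centre line 106 mm from the hinge axis towards the front, 46 mm above the hinge axis and 39 mm above the lid's top. Axes as lid.
- jar_a: White dispenser jar with steel cap, 44 mm wide, 70 high, beside the case; origin at the centre of its underside. Leave alone.
- jar_b: The same kind of jar, away from the case. Leave alone.
- dish: Shallow glass dish, 70 mm wide, 15 high; origin under its centre. Leave alone.
- reel: Small reel, 52 mm wide, 24 high, lying flat; origin under its centre. Leave alone.
- blower: Rubber dust blower, 54 mm wide, 90 high, nozzle up; origin under its centre. Leave alone.
- beaker: Small glass beaker, 52 mm wide, 45 high; origin under its centre. Leave alone.
- driver: Screwdriver, 150 mm long, lying down. Leave alone.

How it is judged:
By the outcome, as a careful person would: the job done as asked, in the order asked, and still so for the second after the job is handed in, with the robot touching nothing.
It also fails if it takes over 72 s, if anything falls off the work surface, if the arm or the gripper's body presses on something with over 40 N, if the wrist force passes 120 N, or if a joint passes its speed limit or range.

## Working session

There is one attempt and no reset: what is moved stays moved. The work goes in short steps, Python scripts to look and compute and a tool call to move; the robot and the scene stay as the last step left them, time stands still between calls to the robot, and variables do not carry over. Pictures are saved under pics/ and viewed, and the job is handed in when it is done.

Besides the shell and the picture viewer there is one more tool, called by a JSON object that holds its "api" and its "payload", one argument or row to a line. arm_command: Moves the arm, as the interface text tells. Its arguments: {"type":"object","properties":{"motion":{"type":"array","items":{"type":"array"}}},"required":["motion"]}

```bash
ls; mkdir -p pics
python3 - <<'E'
from rig import robot
import cv2, json
import numpy as np
np.set_printoptions(precision=4,suppress=True)
s=robot.state(); print(s)
for c in ["scene","top"]:
    im=robot.read_camera(c); cv2.imwrite(f"pics/{c}0.png",im[:,:,::-1])
    p=robot.camera_params(c); print(c,{k:np.array(v).tolist() for k,v in p.items()})
    for t in ["case","paddle","lid","lid_handle","jar_a","blower","beaker","dish","reel","driver"]:
        print(c,t,[(np.round(np.array(b["box"])*[640,400,640,400],1).tolist(),round(b["conf"],2)) for b in robot.boxes_of(c,t)])
print(robot.camera_params("wrist"))
E
```

```text
pics
{'t': 0.0, 'joint_pos': array([-71.0208,  23.9479,  -0.5897,  92.4858,   0.2675,  63.6383,
        -3.0372]), 'joint_vel': array([-0.0028, -0.0364, -0.038 ,  0.0431,  0.0385,  0.0165, -0.0507]), 'tau': array([  0.0008, -86.4417,   0.6799, -43.4888,   0.0192,   0.0075,
        -0.    ]), 'position': array([227.5572, 581.9529, 404.06  ]), 'tcp_rot': array([[-0.9313,  0.3642, -0.0004],
       [ 0.3642,  0.9313, -0.0012],
       [-0.0001, -0.0012, -1.    ]]), 'force': array([0.1454, 0.6222, 0.5752]), 'moment': array([-0.0697,  0.0151, -0.0166]), 'opening': 85.32141991681983}
scene {'intrinsics': [[435.641509351511, 0.0, 317.3204183391747], [0.0, 435.641509351511, 201.47676678410494], [0.0, 0.0, 1.0]], 'dist_coeffs': [-0.11928866970452048, 0.0, 0.0, 0.0, 0.0], 'extrinsics': [[-0.6285536926425995, -0.5631281353197813, 0.5364764288173514, 1362.4745857952094], [0.777727261846019, -0.44816900182091507, 0.4407775538617392, 652.8451770564735], [-0.00778213639345408, 0.6942847031428179, 0.719658383773192, 1175.6612710729078], [0.0, 0.0, 0.0, 1.0]]}
scene case [([294.1, 209.0, 374.4, 275.4],
[... 1259 characters left out ...]
2, 229.9, 197.5], 0.5)]
top blower [([165.3, 165.5, 182.1, 182.4], 0.71), ([267.4, 211.5, 293.1, 235.9], 0.35)]
top beaker [([452.1, 216.5, 475.4, 235.4], 0.64)]
top dish [([336.4, 214.9, 359.1, 233.8], 0.64)]
top reel [([337.6, 185.2, 352.2, 201.9], 0.7)]
top driver [([457.9, 152.0, 471.6, 196.7], 0.64)]
{'intrinsics': array([[310.528 ,   0.    , 317.3725],
       [  0.    , 310.528 , 196.9656],
       [  0.    ,   0.    ,   1.    ]]), 'dist_coeffs': array([-0.014,  0.   ,  0.   ,  0.   ,  0.   ]), 'T_tool_cam': array([[ 0.0003,  0.9487,  0.3163, 81.3643],
       [ 1.    , -0.0003,  0.0001, -0.075 ],
       [ 0.0002,  0.3163, -0.9487, 31.2836],
       [ 0.    ,  0.    ,  0.    ,  1.    ]])}
```

Run:
```python
import cv2
a=cv2.imread("pics/scene0.png")[150:320,220:460]; cv2.imwrite("pics/s0c.png",cv2.resize(a,None,fx=3.3,fy=3.3,interpolation=cv2.INTER_CUBIC))
a=cv2.imread("pics/top0.png")[130:260,150:370]; cv2.imwrite("pics/t0c.png",cv2.resize(a,None,fx=3.6,fy=3.6,interpolation=cv2.INTER_CUBIC))
```

```text
(no output)
```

View pics/s0c.png

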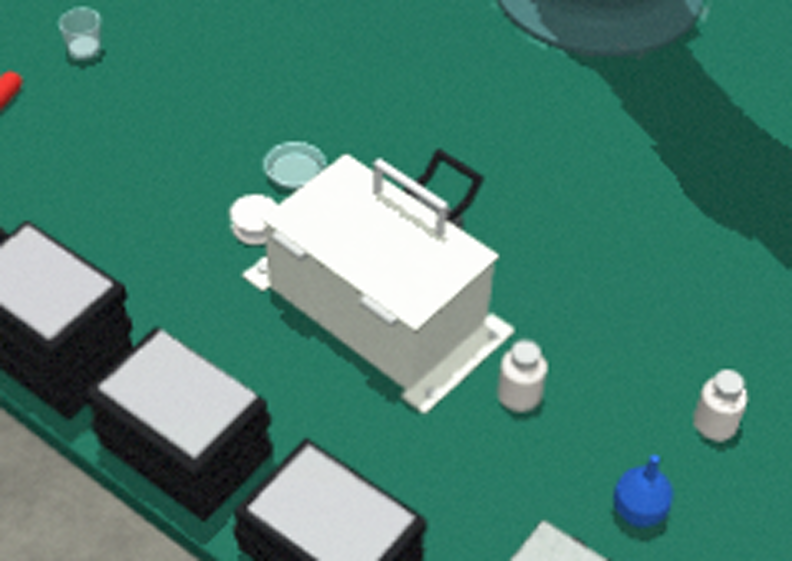

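View pics/t0c.png

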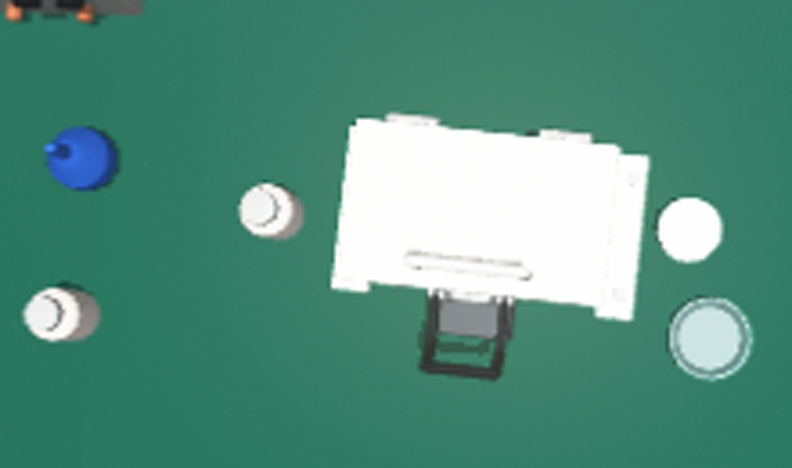

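The images show the case turned a few degrees, paddle towards the robot, with jar_a to its left and the reel and dish to its right. I'll fit the pose from the lid corners, the handle and the paddle bar.

```bash
cat > h.py <<'E'
import numpy as np, cv2
from rig import robot
from scipy.optimize import least_squares
np.set_printoptions(precision=2,suppress=True)
def proj(cam,P,T=None,p=None):
    p=p or robot.camera_params(cam)
    T=np.array(p["extrinsics"]) if T is None else T
    q=(np.asarray(P,float)-T[:3,3])@T[:3,:3]
    q=q*[1,-1,-1]
    u,_=cv2.projectPoints(q.reshape(-1,1,3),np.zeros(3),np.zeros(3),np.array(p["intrinsics"]),np.array(p["dist_coeffs"]))
    return u.reshape(-1,2)
def wristT():
    s=robot.state(); T=np.eye(4); T[:3,:3]=s["tcp_rot"]; T[:3,3]=s["position"]
    return T@np.array(robot.camera_params("wrist")["T_tool_cam"])
def c2w(v,P):
    c,s=np.cos(v[2]),np.sin(v[2]); P=np.atleast_2d(np.asarray(P,float))
    return P@np.array([[c,s,0],[-s,c,0],[0,0,1]])+[v[0],v[1],0]
E
python3 - <<'E'
from h import *
L=[[62,-103,107],[62,103,107],[-64,103,107],[-64,-103,107]]
hd=[[-46,0,146]]; pg=[[-124,0,114]]
so=lambda l:np.array(l)/3.3+[220,150]; to=lambda l:np.array(l)/3.6+[150,130]
S=(L+hd+pg, so([[268,225],[415,327],[497,257],[345,155],[410,188],[461,167]]))
Tp=([L[0],L[1],L[3]]+hd+pg, to([[620,150],[352,120],[597,305],[468,265],[461,374]]))
def f(v): return np.concatenate([(proj(c,c2w(v,P))-m).ravel() for c,(P,m) in (("scene",S),("top",Tp))])
r=least_squares(f,[620,60,-.1],loss="soft_l1"); print(r.x,np.degrees(r.x[2]));print(f(r.x).reshape(-1,2))
for c,(P,m) in (("scene",S),("top",Tp)):
    g=lambda v:(proj(c,c2w(v,P))-m).ravel(); q=least_squares(g,r.x); print(c,q.x,np.degrees(q.x[2]))
print(c2w(r.x,pg+hd+[[-66,0,92],[60,0,100]]))
E
```

```text
[598.25  97.46  -0.08] -4.774048571587455
[[-2.17 -3.32]
 [ 0.16 -0.35]
 [ 0.95 -1.67]
 [ 0.45 -1.76]
 [ 0.16 -1.96]
 [-0.53 -1.22]
 [-1.08 -1.69]
 [ 0.27 -1.12]
 [ 0.47  0.1 ]
 [-1.3   0.03]
 [-1.32 -1.46]]
scene [603.75 102.41  -0.08] -4.327758743595611
top [595.93  95.88  -0.08] -4.4700167098025405
[[474.68 107.78 114.  ]
 [552.41 101.29 146.  ]
 [532.48 102.96  92.  ]
 [658.04  92.47 100.  ]]
```

```bash
cat >> h.py <<'E'
from scipy.spatial.transform import Rotation as Ro
def plan(R0,p0,p1,turn,n,nd=1):
    """rows moving world p0->p1 while turning tool by rotvec 'turn'(deg, tool axes) total; prints rows"""
    R=np.array(R0);d=(np.array(p1)-np.array(p0))/n; t=np.array(turn)/n
    for i in range(n):
        print([np.round(R.T@d,nd).tolist(),np.round(t,nd).tolist()]); R=R@Ro.from_rotvec(t,degrees=True).as_matrix()
    print(R)
E
python3 - <<'E'
from h import *
s=robot.state()
plan(s["tcp_rot"],s["position"],[475,108,400],[0,0,73.2],10)
E
```

```text
[[-40.3, -35.1, 0.5], [0.0, 0.0, 7.3]]
[[-44.5, -29.7, 0.5], [0.0, 0.0, 7.3]]
[[-47.9, -23.8, 0.5], [0.0, 0.0, 7.3]]
[[-50.5, -17.5, 0.5], [0.0, 0.0, 7.3]]
[[-52.3, -10.9, 0.5], [0.0, 0.0, 7.3]]
[[-53.3, -4.2, 0.5], [0.0, 0.0, 7.3]]
[[-53.4, 2.6, 0.5], [0.0, 0.0, 7.3]]
[[-52.6, 9.4, 0.5], [0.0, 0.0, 7.3]]
[[-51.0, 16.1, 0.5], [0.0, 0.0, 7.3]]
[[-48.5, 22.4, 0.5], [0.0, 0.0, 7.3]]
[[ 0.08  1.    0.  ]
 [ 1.   -0.08 -0.  ]
 [-0.    0.   -1.  ]]
```

{"api": "arm_command", "payload": {
  "motion": [
    [30, [-40, -35, 0], [0, 0, 7.3]],
    [30, [-44.5, -29.5, 0], [0, 0, 7.3]],
    [30, [-48, -24, 0], [0, 0, 7.3]],
    [30, [-50.5, -17.5, 0], [0, 0, 7.3]],
    [30, [-52.5, -11, 0], [0, 0, 7.3]],
    [30, [-53.5, -4, 0], [0, 0, 7.3]],
    [30, [-53.5, 2.5, 0], [0, 0, 7.3]],
    [30, [-52.5, 9.5, 0], [0, 0, 7.3]],
    [30, [-51, 16, 0], [0, 0, 7.3]],
    [30, [-48.5, 22.5, 0], [0, 0, 7.3]]
  ]
}}

```text
t: 2.35
position: [476.4, 106.8, 405.0]
tcp_rot: [[0.08, 0.997, 0.001], [0.997, -0.08, 0.0], [0.0, 0.001, -1.0]]
force: [0.6, 1.0, -1.4]
opening: 30.0
```

Run:
```python
from h import *
s=robot.state(); print(s["position"],s["tcp_rot"],s["force"],s["opening"],s["joint_pos"],s["t"])
im=robot.read_camera("wrist")[:,:,::-1].copy(); cv2.imwrite("pics/w1.png",im)
s=robot.state(); print(s["position"],s["joint_vel"])
for t in ["paddle_grip","lid_handle","lid","case"]:
    print(t,[(np.round(np.array(b["box"])*[640,400,640,400],1).tolist(),round(b["conf"],2)) for b in robot.boxes_of("wrist",t)])
T=wristT()
v=[598,97.5,-.083]
print(proj("wrist",c2w(v,[[-124,-23.5,114],[-124,23.5,114],[-46,-42,146],[-46,42,146]]),T))
```

```text
[476.43 106.82 405.03] [[ 0.08  1.    0.  ]
 [ 1.   -0.08  0.  ]
 [ 0.    0.   -1.  ]] [ 0.61  0.98 -1.4 ] 29.960966944581223 [-40.47  10.41  27.22 112.2   -5.57  58.6  -15.31] 2.35
[478.62 100.78 405.33] [-2.47 -1.37 -2.43  1.06  1.73 -0.21 -0.19]
paddle_grip [([311.2, 151.4, 383.3, 223.4], 0.71)]
lid_handle []
lid [([380.1, 71.7, 544.9, 288.8], 0.71)]
case [([340.2, 51.6, 541.2, 265.3], 0.87)]
[[315.85 217.28]
 [316.2  166.14]
 [410.21 253.55]
 [421.91 152.13]]
```

View pics/w1.png

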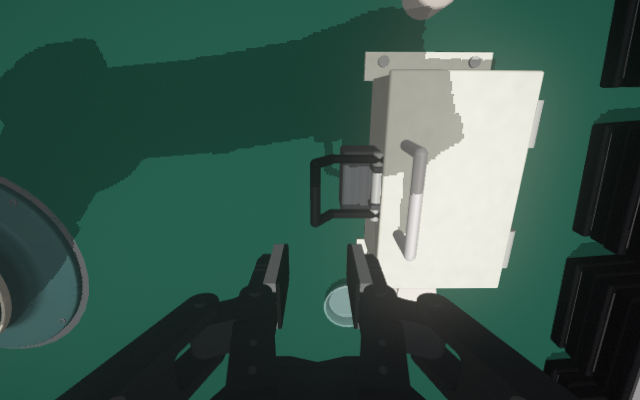

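Run:
```python
from h import *
s=robot.state(); print(s["position"],s["force"],s["joint_vel"],s["t"])
np.save("T2.npy",wristT())
im=robot.read_camera("wrist")[:,:,::-1].copy(); cv2.imwrite("pics/w2.png",im)
cv2.imwrite("pics/w2c.png",cv2.resize(im[40:310,290:560],None,fx=2.2,fy=2.2,interpolation=cv2.INTER_CUBIC))
```

```text
[475.78 108.74 404.67] [0.16 0.58 0.01] [-1.02 -0.16 -0.65  0.11  0.03 -0.02  0.05] 2.6
```

View pics/w2c.png

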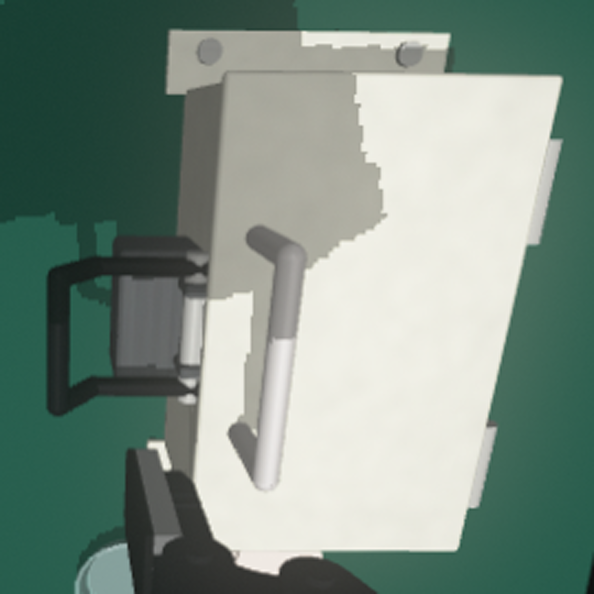

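Run:
```python
from h import *
T=np.load("T2.npy")
z=lambda l:np.array(l)/2.2+[290,40]
W=([[-64,103,107],[62,103,107],[62,-103,107],[-46,0,146],[-124,0,114]],z([[226,73],[560,77],[458,549],[278,368],[58,339]]))
L=[[62,-103,107],[62,103,107],[-64,103,107],[-64,-103,107]]
hd=[[-46,0,146]]; pg=[[-124,0,114]]
so=lambda l:np.array(l)/3.3+[220,150]; to=lambda l:np.array(l)/3.6+[150,130]
S=(L+hd+pg, so([[268,225],[415,327],[497,257],[345,155],[410,188],[461,167]]))
Tp=([L[0],L[1],L[3]]+hd+pg, to([[620,150],[352,120],[597,305],[468,265],[461,374]]))
g=lambda v:(proj("wrist",c2w(v,W[0]),T)-W[1]).ravel()
r=least_squares(g,[600,97,-.08]); print("wrist",r.x,np.degrees(r.x[2]));print(g(r.x).reshape(-1,2))
def f(v): return np.concatenate([(proj(c,c2w(v,P))-m).ravel() for c,(P,m) in (("scene",S),("top",Tp))]+[g(v)])
q=least_squares(f,r.x,loss="soft_l1"); print(q.x,np.degrees(q.x[2]))
for v in (r.x,q.x): print(c2w(v,pg+hd+[[-66,0,92],[60,0,100]]))
```

```text
wrist [597.38  94.47  -0.08] -4.818108123506473
[[-1.02 -2.18]
 [ 3.11 -1.61]
 [ 0.28  2.06]
 [-1.47  1.98]
 [-0.78  1.49]]
[597.74  95.35  -0.09] -4.944730548315288
[[473.82 104.89 114.  ]
 [551.54  98.33 146.  ]
 [531.61 100.01  92.  ]
 [657.17  89.43 100.  ]]
[[474.2  106.04 114.  ]
 [551.91  99.31 146.  ]
 [531.98 101.04  92.  ]
 [657.51  90.18 100.  ]]
```

{"api": "arm_command", "payload": {
  "motion": [
    [30, [-2.5, -1, 18], [0, 0, 0]],
    [30, [0, 0, 20], [0, 0, 0]],
    [30, [0, 0, 20], [0, 0, 0]],
    [30, [0, 0, 20], [0, 0, 0]],
    [30, [0, 0, 20], [0, 0, 0]],
    [30, [0, 0, 15], [0, 0, 0]],
    [30, [0, 0, 10], [0, 0, 0]],
    [30, [0, 0, 0], [0, 0, 0]],
    [30, [0, 0, 0], [0, 0, 0]],
    [30, [0, 0, 0], [0, 0, 0]]
  ]
}}

```text
t: 3.9
position: [474.9, 106.0, 282.2]
tcp_rot: [[0.076, 0.997, 0.001], [0.997, -0.076, 0.0], [0.0, 0.001, -1.0]]
force: [-0.3, 0.3, -0.5]
opening: 29.9
```

Run:
```python
from h import *
s=robot.state(); print(s["position"],s["force"],s["t"])
im=robot.read_camera("wrist")[:,:,::-1].copy(); cv2.imwrite("pics/w3.png",im)
T=wristT()
for v in ([597.4,94.5,-.084],[597.7,95.3,-.086]):
  print(proj("wrist",c2w(v,[[-124,0,114],[-46,0,146]]),T))
R=s["tcp_rot"]
print(proj("wrist",s["position"]+np.array([[0,0,155.]])@R.T,T))
```

```text
[474.88 106.05 282.21] [-0.31  0.3  -0.51] 3.9
[[315.22 266.65]
 [505.8  309.16]]
[[315.7  264.79]
 [506.82 307.29]]
[[317.35 279.37]]
```

View pics/w3.png

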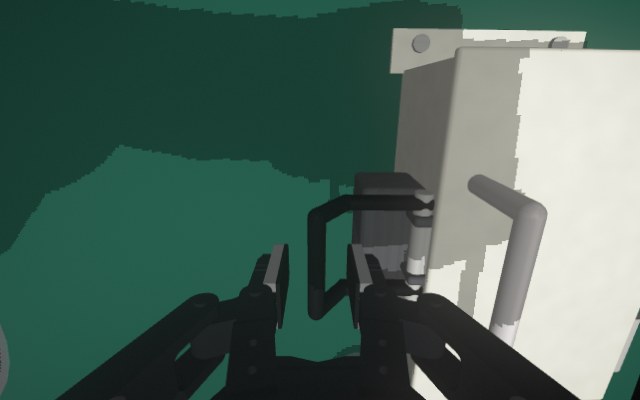

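The bar is centred between the pads at about (316, 262). I'll go down 13 mm and close.

{"api": "arm_command", "payload": {
  "motion": [
    [30, [0.5, 0, 7], [0, 0, 0]],
    [30, [0, 0, 6], [0, 0, 0]],
    [30, [0, 0, 0], [0, 0, 0]],
    [25, [0, 0, 0], [0, 0, 0]],
    [20, [0, 0, 0], [0, 0, 0]],
    [15, [0, 0, 0], [0, 0, 0]],
    [10, [0, 0, 0], [0, 0, 0]],
    [5, [0, 0, 0], [0, 0, 0]],
    [5, [0, 0, 0], [0, 0, 0]],
    [5, [0, 0, 0], [0, 0, 0]]
  ]
}}

```text
t: 5.2
position: [474.6, 106.5, 268.8]
tcp_rot: [[0.076, 0.997, -0.001], [0.997, -0.076, 0.0], [0.0, -0.001, -1.0]]
force: [-4.0, 0.3, 6.4]
opening: 6.8
```

```bash
cat >> h.py <<'E'
def look(tag,cams=("scene","top"),boxes=True):
    s=robot.state(); print("pos",s["position"],"F",s["force"],"M",s["moment"],"op",round(s["opening"],2),"t",round(s["t"],2))
    F=s["force"]; 
    for c in cams:
        im=robot.read_camera(c)[:,:,::-1].copy(); cv2.imwrite(f"pics/{c}_{tag}.png",im)
E
python3 - <<'E'
from h import *
look("g0",("scene","top","wrist"))
a=cv2.imread("pics/wrist_g0.png"); b=cv2.resize(cv2.imread("pics/scene_g0.png")[170:290,270:400],(433,400),interpolation=cv2.INTER_CUBIC)
cv2.imwrite("pics/g0.png",cv2.resize(np.hstack([a,b]),None,fx=.74,fy=.74))
E
```

```text
pos [474.56 106.5  268.82] F [-3.98  0.29  6.44] M [-0.04  0.84 -0.02] op 6.75 t 5.2
```

View pics/g0.png

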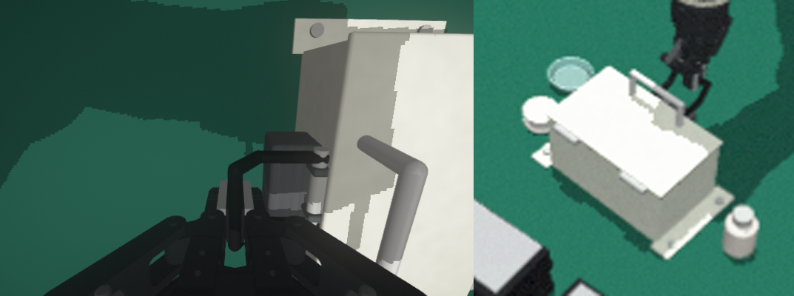

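Run:
```python
import numpy as np
r=62.03;a0=np.arctan2(22,58)
s=np.arange(0,47,2);a=a0+s/r
x=-r*np.cos(a);z=r*np.sin(a)
for i in range(len(s)-1): print(s[i+1],"th%.3f"%(s[i+1]/r),"d x %.2f z %.2f"%(x[i+1]-x[i],z[i+1]-z[i]),"F_tan dir %.2f %.2f"%(np.sin(a[i+1]),np.cos(a[i+1])))
```

```text
2 th0.032 d x 0.74 z 1.86 F_tan dir 0.38 0.92
4 th0.064 d x 0.80 z 1.83 F_tan dir 0.41 0.91
6 th0.097 d x 0.86 z 1.81 F_tan dir 0.44 0.90
8 th0.129 d x 0.92 z 1.78 F_tan dir 0.47 0.88
10 th0.161 d x 0.97 z 1.75 F_tan dir 0.50 0.87
12 th0.193 d x 1.03 z 1.72 F_tan dir 0.53 0.85
14 th0.226 d x 1.08 z 1.68 F_tan dir 0.55 0.83
16 th0.258 d x 1.14 z 1.65 F_tan dir 0.58 0.81
18 th0.290 d x 1.19 z 1.61 F_tan dir 0.61 0.79
20 th0.322 d x 1.24 z 1.57 F_tan dir 0.63 0.77
22 th0.355 d x 1.29 z 1.53 F_tan dir 0.66 0.75
24 th0.387 d x 1.34 z 1.49 F_tan dir 0.68 0.73
26 th0.419 d x 1.39 z 1.44 F_tan dir 0.70 0.71
28 th0.451 d x 1.43 z 1.40 F_tan dir 0.73 0.69
30 th0.484 d x 1.48 z 1.35 F_tan dir 0.75 0.66
32 th0.516 d x 1.52 z 1.30 F_tan dir 0.77 0.64
34 th0.548 d x 1.56 z 1.25 F_tan dir 0.79 0.61
36 th0.580 d x 1.60 z 1.20 F_tan dir 0.81 0.59
38 th0.613 d x 1.64 z 1.15 F_tan dir 0.83 0.56
40 th0.645 d x 1.67 z 1.10 F_tan dir 0.85 0.53
42 th0.677 d x 1.71 z 1.04 F_tan dir 0.86 0.51
44 th0.709 d x 1.74 z 0.99 F_tan dir 0.88 0.48
46 th0.742 d x 1.77 z 0.93 F_tan dir 0.89 0.45
```

{"api": "arm_command", "payload": {
  "motion": [
    [0, [0, 0, 0], [0, 0, 0]],
    [0, [0, 0, 0], [0, 0, 0]],
    [0, [0, 0.2, -0.5], [0, 0, 0]],
    [0, [0, 0.2, -0.5], [0, 0, 0]],
    [0, [0, 0.2, -0.5], [0, 0, 0]],
    [0, [0, 0.2, -0.5], [0, 0, 0]],
    [0, [0, 0, 0], [0, 0, 0]],
    [0, [0, 0, 0], [0, 0, 0]],
    [0, [0, 0, 0], [0, 0, 0]],
    [0, [0, 0, 0], [0, 0, 0]]
  ]
}}

```text
t: 6.6
position: [475.3, 106.5, 270.6]
tcp_rot: [[0.076, 0.997, -0.001], [0.997, -0.076, -0.0], [-0.0, -0.001, -1.0]]
force: [-6.0, 1.0, 0.9]
opening: 6.9
```

Run:
```python
from h import *
look("g1")
```

```text
pos [475.27 106.46 270.55] F [-6.01  1.01  0.94] M [ 0.17  1.24 -0.06] op 6.88 t 6.6
```

{"api": "arm_command", "payload": {
  "motion": [
    [0, [0, 0, -0.5], [0, 0, 0]],
    [0, [0, 0.1, -0.5], [0, 0, 0]],
    [0, [0, 0.1, -0.5], [0, 0, 0]],
    [0, [0, 0.1, -0.4], [0, 0, 0]],
    [0, [0, 0, 0], [0, 0, 0]],
    [0, [0, 0, 0], [0, 0, 0]],
    [0, [0, 0, 0], [0, 0, 0]],
    [0, [0, 0, 0], [0, 0, 0]],
    [0, [0, 0, 0], [0, 0, 0]],
    [0, [0, 0, 0], [0, 0, 0]]
  ]
}}

```text
t: 7.95
position: [475.9, 106.4, 272.6]
tcp_rot: [[0.076, 0.997, 0.0], [0.997, -0.076, -0.0], [-0.0, 0.0, -1.0]]
force: [-1.3, -0.3, -3.4]
opening: 6.7
```

Run:
```python
from h import *
look("g2")
```

```text
pos [475.89 106.39 272.63] F [-1.27 -0.31 -3.37] M [ 0.04  0.52 -0.07] op 6.67 t 7.95
```

{"api": "arm_command", "payload": {
  "motion": [
    [0, [0, 0.2, -0.4], [0, 0, 0]],
    [0, [0, 0.2, -0.4], [0, 0, 0]],
    [0, [0, 0.2, -0.4], [0, 0, 0]],
    [0, [0, 0.2, -0.4], [0, 0, 0]],
    [0, [0, 0.2, -0.4], [0, 0, 0]],
    [0, [0, 0.1, -0.2], [0, 0, 0]],
    [0, [0, 0, 0], [0, 0, 0]],
    [0, [0, 0, 0], [0, 0, 0]],
    [0, [0, 0, 0], [0, 0, 0]],
    [0, [0, 0, 0], [0, 0, 0]]
  ]
}}

```text
t: 9.3
position: [476.9, 106.3, 274.8]
tcp_rot: [[0.076, 0.997, -0.0], [0.997, -0.076, -0.0], [-0.0, -0.0, -1.0]]
force: [-2.1, 0.1, -5.5]
opening: 6.8
```

```bash
cat >> h.py <<'E'
P0=np.array([474.56,268.82])
def feel(tag):
    look(tag)
    s=robot.state(); p=s["position"][[0,2]]-P0+[-58,22]; a=np.arctan2(p[1],-p[0]); r=np.hypot(*p)
    F=s["force"]; print("s %.1f th %.3f r %.1f  T %.2f R %.2f"%(62*(a-0.3626),a-0.3626,r,F[0]*np.sin(a)+F[2]*np.cos(a),-F[0]*np.cos(a)+F[2]*np.sin(a)))
    A=cv2.imread("pics/scene_g1.png").astype(int); B=cv2.imread(f"pics/scene_{tag}.png").astype(int)
    d=np.abs(A-B).max(2)[195:285,290:380]>40; print("lid change px",int(d[:,:70].sum()),int(d.sum()))
E
python3 - <<'E'
from h import *
feel("g3")
E
```

```text
pos [476.93 106.33 274.79] F [-2.12  0.07 -5.49] M [-0.03  0.71 -0.09] op 6.79 t 9.3
s 6.4 th 0.103 r 62.3  T -6.07 R -1.44
lid change px 18 29
```

{"api": "arm_command", "payload": {
  "motion": [
    [0, [0, 0.2, -0.4], [0, 0, 0]],
    [0, [0, 0.2, -0.4], [0, 0, 0]],
    [0, [0, 0.2, -0.4], [0, 0, 0]],
    [0, [0, 0.2, -0.3], [0, 0, 0]],
    [0, [0, 0.2, -0.3], [0, 0, 0]],
    [0, [0, 0, 0], [0, 0, 0]],
    [0, [0, 0, 0], [0, 0, 0]],
    [0, [0, 0, 0], [0, 0, 0]],
    [0, [0, 0, 0], [0, 0, 0]],
    [0, [0, 0, 0], [0, 0, 0]]
  ]
}}

```text
t: 10.65
position: [477.9, 106.2, 276.9]
tcp_rot: [[0.076, 0.997, -0.0], [0.997, -0.076, 0.0], [0.0, -0.0, -1.0]]
force: [-7.4, -1.4, 0.5]
opening: 7.2
```

Run:
```python
from h import *
feel("g4")
```

```text
pos [477.89 106.23 276.87] F [-7.37 -1.37  0.49] M [-0.15  1.33 -0.1 ] op 7.17 t 10.65
s 8.7 th 0.140 r 62.4  T -2.90 R 4.94
lid change px 35 53
```

Run:
```python
from h import *
look("g4b",("scene","top","wrist"))
a=cv2.imread("pics/wrist_g4b.png")[150:350,180:500]; b=cv2.imread("pics/scene_g4b.png")[180:260,290:390];b0=cv2.imread("pics/scene_g1.png")[180:260,290:390]
f=lambda x:cv2.resize(x,(400,320),interpolation=cv2.INTER_CUBIC)
cv2.imwrite("pics/g4v.png",np.vstack([np.hstack([f(b0),f(b)]),cv2.resize(a,(800,500))[100:380]]))
```

```text
pos [477.9  106.22 276.89] F [-5.72 -0.4  -0.16] M [-0.15  1.28 -0.05] op 6.94 t 10.75
```

View pics/g4v.png

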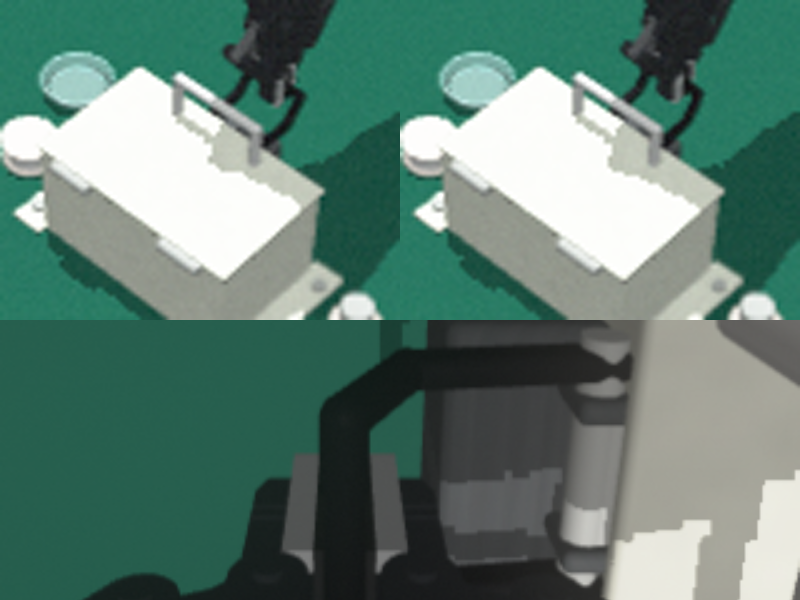

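{"api": "arm_command", "payload": {
  "motion": [
    [0, [0, 0.1, -0.4], [0, 0, 0]],
    [0, [0, 0.1, -0.4], [0, 0, 0]],
    [0, [0, 0.1, -0.4], [0, 0, 0]],
    [0, [0, 0.1, -0.3], [0, 0, 0]],
    [0, [0, 0.2, -0.3], [0, 0, 0]],
    [0, [0, 0, 0], [0, 0, 0]],
    [0, [0, 0, 0], [0, 0, 0]],
    [0, [0, 0, 0], [0, 0, 0]],
    [0, [0, 0, 0], [0, 0, 0]],
    [0, [0, 0, 0], [0, 0, 0]]
  ]
}}

```text
t: 12.15
position: [478.6, 106.2, 278.4]
tcp_rot: [[0.076, 0.997, 0.0], [0.997, -0.076, -0.0], [-0.0, 0.0, -1.0]]
force: [-1.2, -1.8, -3.4]
opening: 6.9
```

Run:
```python
from h import *
feel("g5")
```

```text
pos [478.6  106.21 278.43] F [-1.22 -1.84 -3.42] M [-0.24  0.26 -0.07] op 6.94 t 12.15
s 10.4 th 0.167 r 62.6  T -2.86 R 0.04
lid change px 45 75
```

{"api": "arm_command", "payload": {
  "motion": [
    [0, [0, 0.2, -0.4], [0, 0, 0]],
    [0, [0, 0.2, -0.4], [0, 0, 0]],
    [0, [0, 0.2, -0.4], [0, 0, 0]],
    [0, [0, 0.2, -0.3], [0, 0, 0]],
    [0, [0, 0.2, -0.3], [0, 0, 0]],
    [0, [0, 0, 0], [0, 0, 0]],
    [0, [0, 0, 0], [0, 0, 0]],
    [0, [0, 0, 0], [0, 0, 0]],
    [0, [0, 0, 0], [0, 0, 0]],
    [0, [0, 0, 0], [0, 0, 0]]
  ]
}}

```text
t: 13.5
position: [479.6, 106.1, 280.2]
tcp_rot: [[0.076, 0.997, 0.0], [0.997, -0.076, -0.0], [-0.0, 0.0, -1.0]]
force: [1.7, -1.1, -8.3]
opening: 6.8
```

Run:
```python
from h import *
feel("g6")
```

```text
pos [479.56 106.13 280.23] F [ 1.65 -1.07 -8.32] M [-0.31 -0.3  -0.12] op 6.77 t 13.5
s 12.4 th 0.200 r 62.7  T -5.79 R -6.17
lid change px 61 101
```

{"api": "arm_command", "payload": {
  "motion": [
    [0, [0, 0.4, -0.2], [0, 0, 0]],
    [0, [0, 0.3, -0.4], [0, 0, 0]],
    [0, [0, 0.3, -0.4], [0, 0, 0]],
    [0, [0, 0.3, -0.3], [0, 0, 0]],
    [0, [0, 0.2, -0.3], [0, 0, 0]],
    [0, [0, 0, 0], [0, 0, 0]],
    [0, [0, 0, 0], [0, 0, 0]],
    [0, [0, 0, 0], [0, 0, 0]],
    [0, [0, 0, 0], [0, 0, 0]],
    [0, [0, 0, 0], [0, 0, 0]]
  ]
}}

```text
t: 14.85
position: [480.8, 106.1, 281.7]
tcp_rot: [[0.076, 0.997, -0.001], [0.997, -0.076, -0.0], [-0.0, -0.001, -1.0]]
force: [-5.7, -0.8, -6.6]
opening: 6.7
```

Run:
```python
from h import *
feel("g7")
```

```text
pos [480.75 106.07 281.68] F [-5.66 -0.85 -6.57] M [-0.19  1.28 -0.1 ] op 6.69 t 14.85
s 14.3 th 0.230 r 62.4  T -7.64 R 0.53
lid change px 75 133
```

{"api": "arm_command", "payload": {
  "motion": [
    [0, [0, 0.2, -0.3], [0, 0, 0]],
    [0, [0, 0.2, -0.3], [0, 0, 0]],
    [0, [0, 0.2, -0.3], [0, 0, 0]],
    [0, [0, 0.2, -0.3], [0, 0, 0]],
    [0, [0, 0.1, 0], [0, 0, 0]],
    [0, [0, 0, 0], [0, 0, 0]],
    [0, [0, 0, 0], [0, 0, 0]],
    [0, [0, 0, 0], [0, 0, 0]],
    [0, [0, 0, 0], [0, 0, 0]],
    [0, [0, 0, 0], [0, 0, 0]]
  ]
}}

```text
t: 16.2
position: [481.6, 106.0, 282.8]
tcp_rot: [[0.076, 0.997, -0.001], [0.997, -0.076, -0.0], [-0.0, -0.001, -1.0]]
force: [-5.8, -1.3, -6.2]
opening: 6.8
```

Run:
```python
from h import *
feel("g8")
```

```text
pos [481.55 106.   282.83] F [-5.78 -1.29 -6.23] M [-0.14  1.41 -0.13] op 6.85 t 16.2
s 15.6 th 0.252 r 62.4  T -8.58 R 1.37
lid change px 88 154
```

{"api": "arm_command", "payload": {
  "motion": [
    [0, [0, 0.2, -0.3], [0, 0, 0]],
    [0, [0, 0.2, -0.3], [0, 0, 0]],
    [0, [0, 0.2, -0.3], [0, 0, 0]],
    [0, [0, 0.2, -0.3], [0, 0, 0]],
    [0, [0, 0, 0], [0, 0, 0]],
    [0, [0, 0, 0], [0, 0, 0]],
    [0, [0, 0, 0], [0, 0, 0]],
    [0, [0, 0, 0], [0, 0, 0]],
    [0, [0, 0, 0], [0, 0, 0]],
    [0, [0, 0, 0], [0, 0, 0]]
  ]
}}

```text
t: 17.55
position: [482.3, 105.9, 283.9]
tcp_rot: [[0.076, 0.997, -0.001], [0.997, -0.076, -0.0], [-0.0, -0.001, -1.0]]
force: [-4.8, -0.3, -9.0]
opening: 6.6
```

Run:
```python
from h import *
feel("g9")
```

```text
pos [482.3  105.92 283.87] F [-4.81 -0.34 -8.99] M [-0.12  1.38 -0.1 ] op 6.6 t 17.55
s 16.9 th 0.272 r 62.5  T -10.85 R -1.31
lid change px 99 170
```

{"api": "arm_command", "payload": {
  "motion": [
    [0, [0, 0.2, -0.3], [0, 0, 0]],
    [0, [0, 0.2, -0.2], [0, 0, 0]],
    [0, [0, 0.2, -0.2], [0, 0, 0]],
    [0, [0, 0.2, -0.3], [0, 0, 0]],
    [0, [0, 0, 0], [0, 0, 0]],
    [0, [0, 0, 0], [0, 0, 0]],
    [0, [0, 0, 0], [0, 0, 0]],
    [0, [0, 0, 0], [0, 0, 0]],
    [0, [0, 0, 0], [0, 0, 0]],
    [0, [0, 0, 0], [0, 0, 0]]
  ]
}}

```text
t: 18.9
position: [483.0, 105.9, 284.9]
tcp_rot: [[0.076, 0.997, -0.002], [0.997, -0.076, -0.0], [-0.0, -0.002, -1.0]]
force: [-5.7, -2.0, -7.3]
opening: 6.7
```

Run:
```python
from h import *
feel("g10")
a=cv2.imread("pics/scene_g10.png")[180:260,290:390]
cv2.imwrite("pics/g10v.png",cv2.resize(a,None,fx=5,fy=5,interpolation=cv2.INTER_CUBIC))
```

```text
pos [483.04 105.87 284.91] F [-5.73 -2.03 -7.28] M [-0.08  1.62 -0.09] op 6.7 t 18.9
s 18.2 th 0.293 r 62.5  T -9.31 R 0.61
lid change px 140 226
```

View pics/g10v.png

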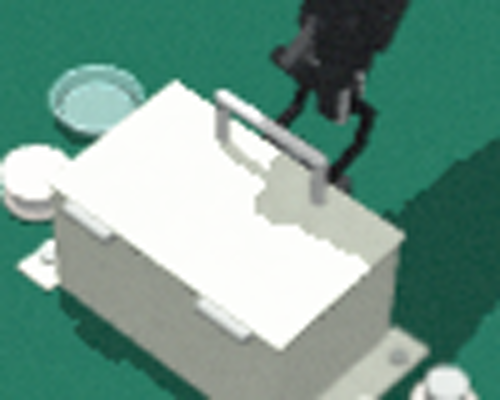

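{"api": "arm_command", "payload": {
  "motion": [
    [0, [0, 0.2, -0.3], [0, 0, 0]],
    [0, [0, 0.2, -0.2], [0, 0, 0]],
    [0, [0, 0.2, -0.2], [0, 0, 0]],
    [0, [0, 0.2, -0.2], [0, 0, 0]],
    [0, [0, 0, 0], [0, 0, 0]],
    [0, [0, 0, 0], [0, 0, 0]],
    [0, [0, 0, 0], [0, 0, 0]],
    [0, [0, 0, 0], [0, 0, 0]],
    [0, [0, 0, 0], [0, 0, 0]],
    [0, [0, 0, 0], [0, 0, 0]]
  ]
}}

```text
t: 20.25
position: [483.7, 105.8, 285.6]
tcp_rot: [[0.076, 0.997, -0.002], [0.997, -0.076, -0.0], [-0.001, -0.002, -1.0]]
force: [-7.5, -0.5, -9.6]
opening: 7.0
```

Run:
```python
from h import *
feel("g11")
```

```text
pos [483.69 105.84 285.65] F [-7.53 -0.49 -9.57] M [-0.07  1.75 -0.1 ] op 6.95 t 20.25
s 19.1 th 0.308 r 62.4  T -11.45 R -0.91
lid change px 225 329
```

Run:
```python
from h import *
a=np.hstack([cv2.imread(f"pics/scene_{g}.png")[180:250,295:375] for g in("g9","g11")])
cv2.imwrite("pics/g11v.png",cv2.resize(a,None,fx=5,fy=5,interpolation=cv2.INTER_CUBIC))
```

```text
(no output)
```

View pics/g11v.png

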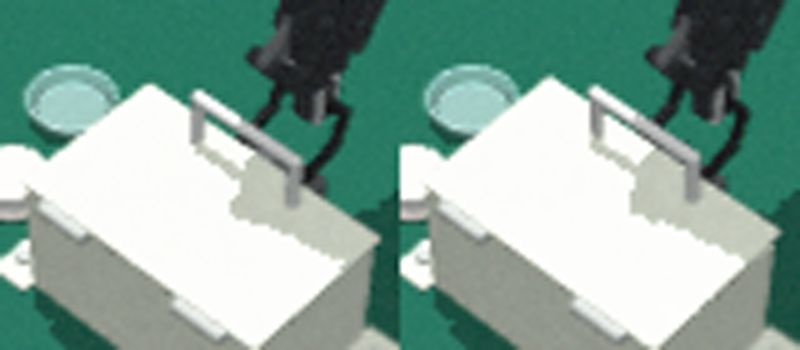

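Run:
```python
from h import *
feel("g12"); feel("g13"); look("g13",("wrist",))
a=np.hstack([cv2.imread(f"pics/scene_{g}.png")[180:250,295:375] for g in("g11","g13")])
b=cv2.resize(cv2.imread("pics/wrist_g13.png"),(400,250))
cv2.imwrite("pics/g13v.png",np.vstack([cv2.resize(a,None,fx=5,fy=5,interpolation=cv2.INTER_CUBIC),np.hstack([b,b*0])]))
```

```text
pos [483.66 105.82 285.64] F [-6.41 -0.07 -9.53] M [-0.05  1.75 -0.04] op 6.94 t 20.35
s 19.1 th 0.308 r 62.4  T -10.67 R -0.79
lid change px 223 327
pos [483.68 105.82 285.63] F [-6.01 -0.77 -8.85] M [-0.07  1.73 -0.07] op 6.78 t 20.45
s 19.1 th 0.309 r 62.4  T -12.36 R 0.00
lid change px 220 323
pos [483.68 105.86 285.64] F [-7.69 -0.17 -9.68] M [-0.09  1.76 -0.05] op 6.99 t 20.55
```

View pics/g13v.png

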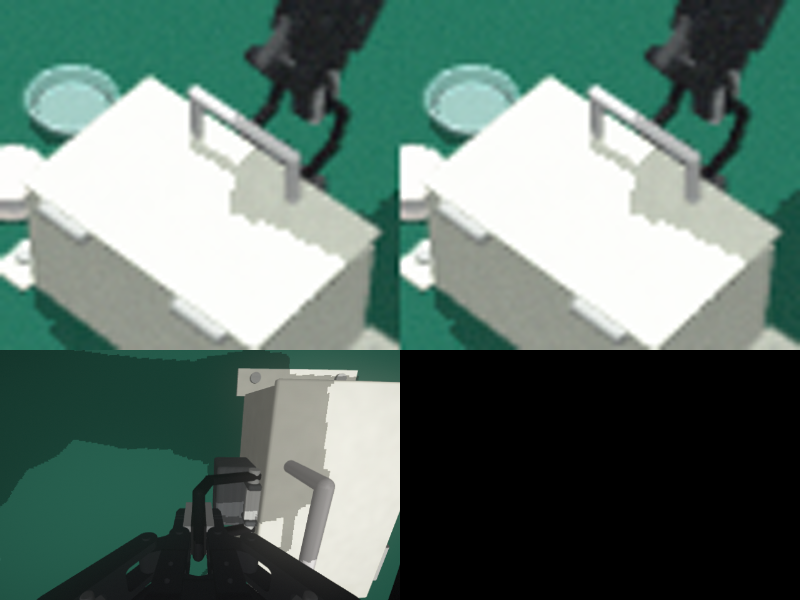

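Run:
```python
from h import *
v=[597.5,95,-.085]
def lidpt(P,th):
    P=np.atleast_2d(P).astype(float); c,s=np.cos(th),np.sin(th)
    return c2w(v,np.c_[P[:,0]*c+P[:,2]*s+60,P[:,1],-P[:,0]*s+P[:,2]*c+100])
pts=[[-124,103,7],[-124,-103,7],[-106,42,46],[-106,-42,46]]
for th in (0,.02,.05,.1,.24): print(th,(proj("scene",lidpt(pts,th))-proj("scene",lidpt(pts,0)))[:,1])
# measured: phase correlation of corner patch along lines
A=cv2.imread("pics/scene_g9.png",0).astype(np.float32)
for g in("g1","g8","g10","g11","g13"):
    B=cv2.imread(f"pics/scene_{g}.png",0).astype(np.float32)
    out=[]
    for (u,w) in proj("scene",lidpt(pts,0)):
        u,w=int(u),int(w); 
        t=A[w-8:w+8,u-8:u+8]; r=cv2.matchTemplate(B[w-16:w+16,u-12:u+12],t,cv2.TM_CCOEFF_NORMED)
        _,m,_,l=cv2.minMaxLoc(r); x,y=l
        col=r[:,x]; d=0
        if 0<y<len(col)-1: d=(col[y-1]-col[y+1])/(2*(col[y-1]-2*col[y]+col[y+1]))
        out.append((x-4,round(y-8+d,2),round(m,2)))
    print(g,out)
```

```text
0 [0. 0. 0. 0.]
0.02 [-0.47 -0.48 -0.29 -0.3 ]
0.05 [-1.17 -1.19 -0.7  -0.73]
0.1 [-2.28 -2.34 -1.34 -1.4 ]
0.24 [-5.11 -5.27 -2.76 -2.91]
g1 [(0, np.float32(-0.0), 0.99), (0, np.float32(0.05), 1.0), (0, np.float32(0.18), 0.95), (0, np.float32(0.01), 1.0)]
g8 [(0, np.float32(0.02), 1.0), (0, np.float32(0.06), 1.0), (0, np.float32(0.02), 1.0), (0, np.float32(0.01), 1.0)]
g10 [(0, np.float32(-0.49), 0.98), (0, np.float32(-0.35), 0.97), (0, np.float32(-0.18), 0.98), (0, np.float32(-0.24), 0.97)]
g11 [(0, np.float32(-1.21), 0.98), (0, np.float32(-1.15), 0.98), (0, np.float32(-0.76), 0.95), (0, np.float32(-0.85), 0.95)]
g13 [(0, np.float32(-1.2), 0.98), (0, np.float32(-1.15), 0.98), (0, np.float32(-0.77), 0.95), (0, np.float32(-0.85), 0.95)]
```

{"api": "arm_command", "payload": {
  "motion": [
    [0, [0, 0.2, -0.2], [0, 0, 0]],
    [0, [0, 0.2, -0.2], [0, 0, 0]],
    [0, [0, 0.1, -0.2], [0, 0, 0]],
    [0, [0, 0, 0], [0, 0, 0]],
    [0, [0, 0, 0], [0, 0, 0]],
    [0, [0, 0, 0], [0, 0, 0]],
    [0, [0, 0, 0], [0, 0, 0]],
    [0, [0, 0, 0], [0, 0, 0]],
    [0, [0, 0, 0], [0, 0, 0]],
    [0, [0, 0, 0], [0, 0, 0]]
  ]
}}

```text
t: 21.85
position: [484.2, 105.8, 286.6]
tcp_rot: [[0.076, 0.997, -0.002], [0.997, -0.076, 0.0], [-0.0, -0.002, -1.0]]
force: [-10.4, -1.0, 0.6]
opening: 6.9
```

```bash
cat >> h.py <<'E'
v0=[597.5,95,-.085]
def lidpt(P,th):
    P=np.atleast_2d(P).astype(float); c,s=np.cos(th),np.sin(th)
    return c2w(v0,np.c_[P[:,0]*c+P[:,2]*s+60,P[:,1],-P[:,0]*s+P[:,2]*c+100])
def lidshift(g):
    pts=[[-124,103,7],[-124,-103,7]]
    A=cv2.imread("pics/scene_g9.png",0).astype(np.float32);B=cv2.imread(f"pics/scene_{g}.png",0).astype(np.float32)
    for (u,w) in proj("scene",lidpt(pts,0)):
        u,w=int(u),int(w); t=A[w-8:w+8,u-8:u+8]; r=cv2.matchTemplate(B[w-18:w+14,u-12:u+12],t,cv2.TM_CCOEFF_NORMED)
        _,m,_,(x,y)=cv2.minMaxLoc(r); col=r[:,x]; d=0
        if 0<y<len(col)-1: d=(col[y-1]-col[y+1])/(2*(col[y-1]-2*col[y]+col[y+1]))
        print("lid shift px",x-4,round(float(y-10+d),2),round(m,2), "(0.24 rad = -5.1)")
E
python3 - <<'E'
from h import *
feel("g14"); lidshift("g14")
E
```

```text
pos [484.24 105.82 286.63] F [-10.41  -1.04   0.6 ] M [-0.19  2.31 -0.07] op 6.86 t 21.85
s 20.2 th 0.326 r 62.6  T -6.72 R 9.07
lid change px 390 542
lid shift px 0 -4.75 0.95 (0.24 rad = -5.1)
lid shift px 0 -4.67 0.94 (0.24 rad = -5.1)
```

The lid has popped: its front edge shifted 4.7 px, about 0.22–0.24 rad, and the force fell. I'll lower the paddle back along its arc.

{"api": "arm_command", "payload": {
  "motion": [
    [0, [0, -1.7, 1.6], [0, 0, 0]],
    [0, [0, -1.2, 1.6], [0, 0, 0]],
    [0, [0, -1.1, 1.6], [0, 0, 0]],
    [0, [0, -1.1, 1.7], [0, 0, 0]],
    [0, [0, -1, 1.7], [0, 0, 0]],
    [0, [0, -1, 1.7], [0, 0, 0]],
    [0, [0, -0.9, 1.8], [0, 0, 0]],
    [0, [0, -0.9, 1.8], [0, 0, 0]],
    [0, [0, -0.8, 1.8], [0, 0, 0]],
    [0, [0, 0, 0], [0, 0, 0]]
  ]
}}

```text
t: 23.2
position: [475.4, 106.5, 271.9]
tcp_rot: [[0.076, 0.997, 0.001], [0.997, -0.076, 0.0], [0.0, 0.001, -1.0]]
force: [-6.1, -2.1, 5.5]
opening: 6.4
```

Run:
```python
from h import *
feel("g15"); lidshift("g15")
```

```text
pos [475.44 106.48 271.93] F [-6.14 -2.09  5.49] M [-0.38  1.06 -0.03] op 6.41 t 23.2
s 3.2 th 0.052 r 62.4  T 2.82 R 9.06
lid change px 375 495
lid shift px 0 -4.67 0.94 (0.24 rad = -5.1)
lid shift px 0 -4.67 0.94 (0.24 rad = -5.1)
```

{"api": "arm_command", "payload": {
  "motion": [
    [15, [0, 0, 0], [0, 0, 0]],
    [30, [0, 0, 0], [0, 0, 0]],
    [30, [0, 0, 0], [0, 0, 0]],
    [30, [0, 0, -5], [0, 0, 0]],
    [30, [0, 0, -20], [0, 0, 0]],
    [30, [0, 0, -35], [0, 0, 0]],
    [30, [0, 0, -40], [0, 0, 0]],
    [30, [0, 0, -20], [0, 0, 0]],
    [30, [0, 0, 0], [0, 0, 0]],
    [30, [0, 0, 0], [0, 0, 0]]
  ]
}}

```text
t: 24.55
position: [474.9, 106.5, 390.9]
tcp_rot: [[0.076, 0.997, -0.001], [0.997, -0.076, -0.0], [-0.0, -0.001, -1.0]]
force: [0.3, -0.1, -0.8]
opening: 30.0
```

Run:
```python
from h import *
look("r1",("wrist","scene")); lidshift("r1")
s=robot.state(); np.save("T3.npy",wristT()); print(s["joint_pos"],s["tcp_rot"])
for th in (.18,.22,.26): print(th,proj("wrist",lidpt([[-106,42,46],[-106,-42,46],[-124,103,7],[2,103,7]],th),wristT()))
print("grip0",proj("wrist",c2w(v0,[[-124,0,114]]),wristT()))
a=cv2.imread("pics/wrist_r1.png")
cv2.imwrite("pics/r1w.png",a)
```

```text
pos [474.94 106.49 390.88] F [ 0.27 -0.11 -0.8 ] M [-0.02 -0.02  0.05] op 30.03 t 24.55
lid shift px 0 -4.76 0.96 (0.24 rad = -5.1)
lid shift px 0 -4.67 0.94 (0.24 rad = -5.1)
[-40.63  11.36  27.56 113.28  -6.22  56.85 -14.48] [[ 0.08  1.   -0.  ]
 [ 1.   -0.08 -0.  ]
 [-0.   -0.   -1.  ]]
0.18 [[454.47 161.14]
 [437.11 275.2 ]
 [410.19  62.4 ]
 [564.18  67.81]]
0.22 [[461.17 162.45]
 [442.72 278.17]
 [414.09  61.76]
 [564.38  67.83]]
0.26 [[468.28 163.77]
 [448.66 281.15]
 [418.42  61.1 ]
 [564.56  67.85]]
grip0 [[316.64 197.14]]
```

View pics/r1w.png

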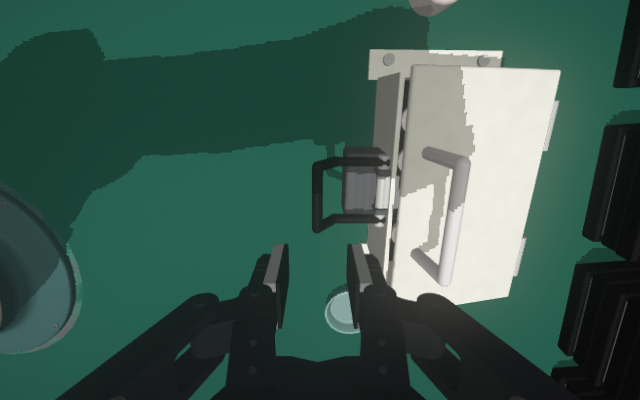

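{"api": "arm_command", "payload": {
  "motion": [
    [30, [-0.5, 20, 0], [0, 0, 0]],
    [30, [-0.5, 30, 0], [0, 0, 0]],
    [30, [-0.5, 25, 0], [0, 0, 0]],
    [30, [-0.5, 15, 0], [0, 0, 0]],
    [30, [0, 0, 10], [0, 0, 0]],
    [30, [0, 0, 15], [0, 0, 0]],
    [30, [0, 0, 15], [0, 0, 0]],
    [30, [0, 0, 8], [0, 0, 0]],
    [30, [0, 0, 0], [0, 0, 0]],
    [30, [0, 0, 0], [0, 0, 0]]
  ]
}}

```text
t: 25.9
position: [564.8, 97.6, 343.8]
tcp_rot: [[0.076, 0.997, 0.001], [0.997, -0.076, 0.0], [0.0, 0.001, -1.0]]
force: [0.4, 0.2, 0.2]
opening: 30.0
```

Run:
```python
from h import *
look("r2",("wrist","scene"))
s=robot.state()
for th in (.2,.24): 
  P=lidpt([[-106,0,46]],th); print(P,proj("wrist",lidpt([[-106,42,46],[-106,-42,46],[-106,0,46]],th),wristT()))
print(proj("wrist",s["position"]+np.array([[0,0,155.]])@s["tcp_rot"].T,wristT()),s["joint_pos"])
```

```text
pos [564.84  97.63 343.8 ] F [0.4  0.22 0.16] M [ 0.05 -0.03  0.01] op 29.97 t 25.9
[[562.88  97.95 166.14]] [[313.69 178.21]
 [312.9  319.73]
 [313.26 254.8 ]]
[[565.59  97.72 169.88]] [[319.31 180.29]
 [317.64 324.34]
 [318.41 258.4 ]]
[[317.2  279.32]] [-33.95  24.22  26.8  104.12 -13.11  54.68  -5.92]
```

View pics/wrist_r2.png

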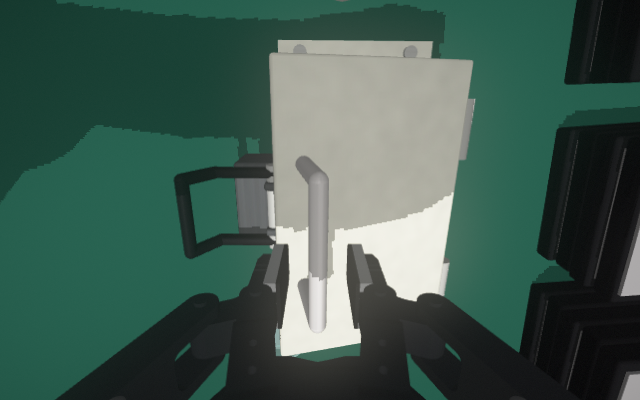

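The handle bar is centred between the pads at column 318. I'll go down 20 mm and pinch it.

{"api": "arm_command", "payload": {
  "motion": [
    [30, [0, 0, 10], [0, 0, 0]],
    [30, [0, 0, 10], [0, 0, 0]],
    [30, [0, 0, 0], [0, 0, 0]],
    [20, [0, 0, 0], [0, 0, 0]],
    [12, [0, 0, 0], [0, 0, 0]],
    [5, [0, 0, 0], [0, 0, 0]],
    [0, [0, 0, 0], [0, 0, 0]],
    [0, [0, 0, 0], [0, 0, 0]],
    [0, [0, 0, 0], [0, 0, 0]],
    [0, [0, 0, 0], [0, 0, 0]]
  ]
}}

```text
t: 27.25
position: [564.8, 97.7, 323.6]
tcp_rot: [[0.076, 0.997, 0.0], [0.997, -0.076, 0.0], [0.0, 0.0, -1.0]]
force: [1.3, -0.7, 5.4]
opening: 8.5
```

Run:
```python
from h import *
look("r3",("scene",)); lidshift("r3")
s=robot.state(); R=s["tcp_rot"]; g=s["position"]+R[:,2]*155; print("grip",g,s["joint_pos"])
np.save("grip.npy",g)
# plan: handle arc about hinge, tool tilt grows to tiltend
ax=c2w(v0,[[60,0,100]])[0]; yaw=v0[2]
ex=np.array([np.cos(yaw),np.sin(yaw),0]); ey=np.array([-np.sin(yaw),np.cos(yaw),0])
d=g-ax; a0=np.arctan2(d[2],-(d@ex)); r=np.hypot(d[2],d@ex); yy=d@ey
print("r",r,"a0",a0,"opening",a0-np.arctan2(46,106))
aend=1.65+np.arctan2(46,106); N=50; tilt=np.radians(32)
Rp=R.copy(); pp=s["position"].copy()
for i in range(1,N+1):
    f=i/N; a=a0+(aend-a0)*f
    gg=ax+ex*(-r*np.cos(a))+np.array([0,0,r*np.sin(a)])+ey*yy
    Rn=Ro.from_rotvec(ey*tilt*f).as_matrix()@R
    p=gg-Rn[:,2]*155
    sh=Rp.T@(p-pp); tv=np.degrees(Ro.from_matrix(Rp.T@Rn).as_rotvec())
    if i%5==1 or i==N: print(i,sh,tv,"open %.2f"%(a-np.arctan2(46,106)),p)
    pp,Rp=p,Rn
```

```text
pos [564.84  97.65 323.58] F [ 1.25 -0.69  5.39] M [-0.08 -0.31 -0.1 ] op 8.47 t 27.25
lid shift px 0 -4.73 0.94 (0.24 rad = -5.1)
lid shift px -2 -2.54 0.83 (0.24 rad = -5.1)
grip [564.88  97.66 168.54] [-33.44  25.72  26.25 105.01 -14.01  52.44  -5.2 ]
r 115.31154761732424 a0 0.6365446145584368 opening 0.22710740503229415
1 [-0.03  3.72 -2.6 ] [0.64 0.01 0.  ] open 0.26 [568.53  97.34 326.15]
6 [-0.04  3.94 -2.42] [0.64 0.01 0.  ] open 0.40 [588.11  95.67 337.96]
11 [-0.04  4.14 -2.22] [0.64 0.01 0.  ] open 0.54 [609.27  93.87 347.61]
16 [-0.04  4.32 -2.  ] [0.64 0.01 0.  ] open 0.68 [631.72  91.96 354.88]
21 [-0.04  4.49 -1.77] [0.64 0.01 0.  ] open 0.82 [655.16  89.96 359.61]
26 [-0.04  4.63 -1.53] [0.64 0.01 0.  ] open 0.97 [679.25  87.91 361.67]
31 [-0.04  4.75 -1.27] [0.64 0.01 0.  ] open 1.11 [703.66  85.83 360.97]
36 [-0.04  4.85 -1.01] [0.64 0.01 0.  ] open 1.25 [728.02  83.75 357.5 ]
41 [-0.04  4.93 -0.73] [0.64 0.01 0.  ] open 1.39 [751.98  81.71 351.26]
46 [-0.04  4.98 -0.45] [0.64 0.01 0.  ] open 1.54 [775.19  79.73 342.32]
50 [-0.04  5.   -0.23] [0.64 0.01 0.  ] open 1.65 [793.    78.21 333.29]
```

{"api": "arm_command", "payload": {
  "motion": [
    [0, [0, 3.7, -2.6], [0.6, 0, 0]],
    [0, [0, 3.8, -2.6], [0.6, 0, 0]],
    [0, [0, 3.8, -2.5], [0.7, 0, 0]],
    [0, [0, 3.9, -2.5], [0.6, 0, 0]],
    [0, [0, 3.9, -2.5], [0.7, 0, 0]],
    [0, [0, 3.9, -2.4], [0.6, 0, 0]],
    [0, [0, 4, -2.4], [0.7, 0, 0]],
    [0, [0, 4, -2.3], [0.6, 0, 0]],
    [0, [0, 4.1, -2.3], [0.7, 0, 0]],
    [0, [0, 4.1, -2.3], [0.6, 0, 0]]
  ]
}}

```text
t: 28.55
position: [605.0, 94.5, 346.2]
tcp_rot: [[0.076, 0.991, -0.113], [0.997, -0.076, 0.009], [-0.0, -0.113, -0.994]]
force: [-9.5, 0.1, 1.8]
opening: 7.8
```

```bash
cat >> h.py <<'E'
def arc(tag,N,tiltadd,aopen=1.65,cams=("scene",),r=115.3):
    look(tag,cams)
    s=robot.state(); R=s["tcp_rot"]; g=s["position"]+R[:,2]*155
    ax=c2w(v0,[[60,0,100]])[0]; yaw=v0[2]
    ex=np.array([np.cos(yaw),np.sin(yaw),0]); ey=np.array([-np.sin(yaw),np.cos(yaw),0])
    d=g-ax; a0=np.arctan2(d[2],-(d@ex)); rm=np.hypot(d[2],d@ex); yy=d@ey
    F=s["force"]; T=F@(ex*np.sin(a0)+np.array([0,0,np.cos(a0)])); Rr=F@(-ex*np.cos(a0)+np.array([0,0,np.sin(a0)]))
    print("r",rm,"opening",a0-np.arctan2(46,106),"T %.1f R %.1f y %.1f"%(T,Rr,yy),"tilt",np.degrees(np.arccos(-R[2,2])),"J",s["joint_pos"])
    if N==0: return
    aend=aopen+np.arctan2(46,106); tilt=np.radians(tiltadd); Rp=R.copy(); pp=s["position"].copy()
    for i in range(1,N+1):
        f=i/N; a=a0+(aend-a0)*f; rr=rm+(r-rm)*f
        gg=ax+ex*(-rr*np.cos(a))+np.array([0,0,rr*np.sin(a)])+ey*yy
        Rn=Ro.from_rotvec(ey*tilt*f).as_matrix()@R; p=gg-Rn[:,2]*155
        sh=Rp.T@(p-pp); tv=np.degrees(Ro.from_matrix(Rp.T@Rn).as_rotvec())
        if i<=10: print(i,sh,tv,"open %.2f"%(a-np.arctan2(46,106)))
        pp,Rp=p,Rn
E
python3 - <<'E'
from h import *
arc("a1",40,25.6)
E
```

```text
pos [605.02  94.47 346.19] F [-9.53  0.11  1.82] M [-0.04  2.07 -0.03] op 7.81 t 28.55
r 115.67029200671628 opening 0.5156965159208196 T -5.0 R 11.1 y -0.1 tilt 6.496892265516046 J [-30.32  29.47  25.85  95.96 -15.15  64.42  -3.68]
1 [-0.04  4.15 -2.21] [ 0.64  0.01 -0.  ] open 0.54
2 [-0.04  4.19 -2.16] [ 0.64  0.01 -0.  ] open 0.57
3 [-0.04  4.22 -2.12] [ 0.64  0.01 -0.  ] open 0.60
4 [-0.04  4.26 -2.08] [ 0.64  0.01 -0.  ] open 0.63
5 [-0.04  4.29 -2.03] [ 0.64  0.01 -0.  ] open 0.66
6 [-0.04  4.33 -1.99] [ 0.64  0.01 -0.  ] open 0.69
7 [-0.04  4.36 -1.95] [ 0.64  0.01 -0.  ] open 0.71
8 [-0.04  4.4  -1.9 ] [ 0.64  0.01 -0.  ] open 0.74
9 [-0.04  4.43 -1.85] [ 0.64  0.01 -0.  ] open 0.77
10 [-0.04  4.46 -1.81] [ 0.64  0.01 -0.  ] open 0.80
```

{"api": "arm_command", "payload": {
  "motion": [
    [0, [0, 4, -2.4], [0.6, 0, 0]],
    [0, [0, 4.1, -2.3], [0.7, 0, 0]],
    [0, [0, 4.1, -2.2], [0.6, 0, 0]],
    [0, [0, 4.2, -2.2], [0.7, 0, 0]],
    [0, [0, 4.2, -2.1], [0.6, 0, 0]],
    [0, [0, 4.3, -2.1], [0.7, 0, 0]],
    [0, [0, 4.3, -2], [0.6, 0, 0]],
    [0, [0, 4.4, -1.9], [0.7, 0, 0]],
    [0, [0, 4.4, -1.9], [0.6, 0, 0]],
    [0, [0, 4.4, -1.8], [0.7, 0, 0]]
  ]
}}

```text
t: 29.85
position: [650.1, 90.9, 359.5]
tcp_rot: [[0.076, 0.972, -0.224], [0.997, -0.074, 0.017], [-0.0, -0.225, -0.974]]
force: [-7.0, -1.8, -2.2]
opening: 7.7
```

Run:
```python
from h import *
arc("a2",30,19.2,r=116.5)
```

```text
pos [650.07  90.92 359.55] F [-6.99 -1.76 -2.24] M [-0.2   1.47 -0.01] op 7.65 t 29.85
r 116.59279079623141 opening 0.7960013126299119 T -3.5 R 9.3 y 0.0 tilt 12.99529926252509 J [-26.9   34.71  25.24  86.01 -16.44  75.81  -2.5 ]
1 [-0.04  4.51 -1.8 ] [ 0.64  0.01 -0.  ] open 0.82
2 [-0.04  4.54 -1.75] [ 0.64  0.01 -0.  ] open 0.85
3 [-0.04  4.57 -1.7 ] [ 0.64  0.01 -0.  ] open 0.88
4 [-0.04  4.6  -1.65] [ 0.64  0.01 -0.  ] open 0.91
5 [-0.04  4.63 -1.6 ] [ 0.64  0.01 -0.  ] open 0.94
6 [-0.04  4.66 -1.55] [ 0.64  0.01 -0.  ] open 0.97
7 [-0.04  4.68 -1.5 ] [ 0.64  0.01 -0.  ] open 1.00
8 [-0.04  4.71 -1.45] [ 0.64  0.01 -0.  ] open 1.02
9 [-0.04  4.74 -1.4 ] [ 0.64  0.01 -0.  ] open 1.05
10 [-0.04  4.76 -1.35] [ 0.64  0.01 -0.  ] open 1.08
```

Run:
```python
from h import *
arc("a2b",30,12,r=116.8,cams=())
```

```text
pos [650.54  90.86 359.93] F [-6.7  -0.89  7.4 ] M [-0.19  1.59  0.04] op 7.98 t 29.9
r 116.59279079623141 opening 0.7960013126299119 T -3.5 R 9.3 y 0.0 tilt 12.99529926252509 J [-26.9   34.71  25.24  86.01 -16.44  75.81  -2.5 ]
1 [-0.04  3.86 -1.82] [ 0.4  0.  -0. ] open 0.82
2 [-0.04  3.9  -1.76] [ 0.4  0.  -0. ] open 0.85
3 [-0.04  3.93 -1.69] [ 0.4  0.  -0. ] open 0.88
4 [-0.04  3.97 -1.63] [ 0.4  0.  -0. ] open 0.91
5 [-0.04  4.   -1.57] [ 0.4  0.  -0. ] open 0.94
6 [-0.04  4.04 -1.51] [ 0.4  0.  -0. ] open 0.97
7 [-0.04  4.07 -1.44] [ 0.4  0.  -0. ] open 1.00
8 [-0.04  4.1  -1.38] [ 0.4  0.  -0. ] open 1.02
9 [-0.04  4.13 -1.31] [ 0.4  0.  -0. ] open 1.05
10 [-0.04  4.16 -1.25] [ 0.4  0.  -0. ] open 1.08
```

{"api": "arm_command", "payload": {
  "motion": [
    [0, [0, 3.8, -2], [0.4, 0, 0]],
    [0, [0, 3.9, -1.9], [0.4, 0, 0]],
    [0, [0, 3.9, -1.8], [0.4, 0, 0]],
    [0, [0, 4, -1.7], [0.4, 0, 0]],
    [0, [0, 4, -1.6], [0.4, 0, 0]],
    [0, [0, 4, -1.6], [0.4, 0, 0]],
    [0, [0, 4.1, -1.5], [0.4, 0, 0]],
    [0, [0, 4.1, -1.4], [0.4, 0, 0]],
    [0, [0, 4.1, -1.4], [0.4, 0, 0]],
    [0, [0, 4.2, -1.3], [0.4, 0, 0]]
  ]
}}

```text
t: 31.15
position: [693.0, 87.4, 365.8]
tcp_rot: [[0.076, 0.954, -0.29], [0.997, -0.073, 0.022], [-0.001, -0.291, -0.957]]
force: [-4.6, -1.4, 1.1]
opening: 7.5
```

Run:
```python
from h import *
arc("a3",20,8,r=117)
```

```text
pos [693.02  87.35 365.79] F [-4.57 -1.36  1.07] M [-0.43  0.84  0.11] op 7.47 t 31.15
r 117.81347773544584 opening 1.086718452012261 T -4.4 R 7.1 y 0.1 tilt 16.88964404527154 J [-23.98  39.81  24.72  76.9  -17.5   83.78  -1.94]
1 [-0.04  4.21 -1.11] [ 0.4  0.  -0. ] open 1.11
2 [-0.04  4.23 -1.05] [ 0.4  0.  -0. ] open 1.14
3 [-0.04  4.25 -0.98] [ 0.4  0.  -0. ] open 1.17
4 [-0.04  4.27 -0.91] [ 0.4  0.  -0. ] open 1.20
5 [-0.04  4.29 -0.84] [ 0.4  0.  -0. ] open 1.23
6 [-0.04  4.3  -0.77] [ 0.4  0.  -0. ] open 1.26
7 [-0.04  4.32 -0.71] [ 0.4  0.  -0. ] open 1.28
8 [-0.04  4.33 -0.64] [ 0.4  0.  -0. ] open 1.31
9 [-0.04  4.34 -0.57] [ 0.4  0.  -0. ] open 1.34
10 [-0.04  4.35 -0.5 ] [ 0.4  0.  -0. ] open 1.37
```

{"api": "arm_command", "payload": {
  "motion": [
    [0, [0, 4.2, -1.2], [0.4, 0, 0]],
    [0, [0, 4.2, -1.1], [0.4, 0, 0]],
    [0, [0, 4.2, -1], [0.4, 0, 0]],
    [0, [0, 4.3, -1], [0.4, 0, 0]],
    [0, [0, 4.3, -0.9], [0.4, 0, 0]],
    [0, [0, 4.3, -0.8], [0.4, 0, 0]],
    [0, [0, 4.3, -0.8], [0.4, 0, 0]],
    [0, [0, 4.3, -0.7], [0.4, 0, 0]],
    [0, [0, 4.3, -0.6], [0.4, 0, 0]],
    [0, [0, 4.4, -0.5], [0.4, 0, 0]]
  ]
}}

```text
t: 32.45
position: [736.4, 83.9, 361.3]
tcp_rot: [[0.076, 0.932, -0.354], [0.997, -0.072, 0.027], [-0.001, -0.355, -0.935]]
force: [-1.9, -3.4, 12.2]
opening: 7.4
```

Run:
```python
from h import *
arc("a4",10,3,r=118,cams=("scene","wrist"))
a=cv2.imread("pics/scene_a4.png")[160:290,270:410];b=cv2.imread("pics/wrist_a4.png")
cv2.imwrite("pics/a4v.png",np.hstack([cv2.resize(a,(400,371),interpolation=cv2.INTER_CUBIC),cv2.resize(b,(400,371))]))
```

```text
pos [736.44  83.9  361.3 ] F [-1.85 -3.41 12.15] M [-0.58  1.28  0.16] op 7.44 t 32.45
r 118.93647840231837 opening 1.3708912269329385 T -1.5 R 11.4 y 0.2 tilt 20.739740866148484 J [-20.98  45.75  24.03  67.28 -18.67  91.23  -1.78]
1 [-0.03  4.11 -0.36] [ 0.3  0.  -0. ] open 1.40
2 [-0.03  4.12 -0.29] [ 0.3  0.  -0. ] open 1.43
3 [-0.03  4.12 -0.21] [ 0.3  0.  -0. ] open 1.45
4 [-0.03  4.12 -0.14] [ 0.3  0.  -0. ] open 1.48
5 [-0.03  4.12 -0.06] [ 0.3  0.  -0. ] open 1.51
6 [-0.03  4.12  0.01] [ 0.3  0.  -0. ] open 1.54
7 [-0.03  4.11  0.09] [ 0.3  0.  -0. ] open 1.57
8 [-0.03  4.11  0.16] [ 0.3  0.  -0. ] open 1.59
9 [-0.03  4.1   0.24] [ 0.3  0.  -0. ] open 1.62
10 [-0.03  4.09  0.31] [ 0.3  0.  -0. ] open 1.65
```

View pics/a4v.png

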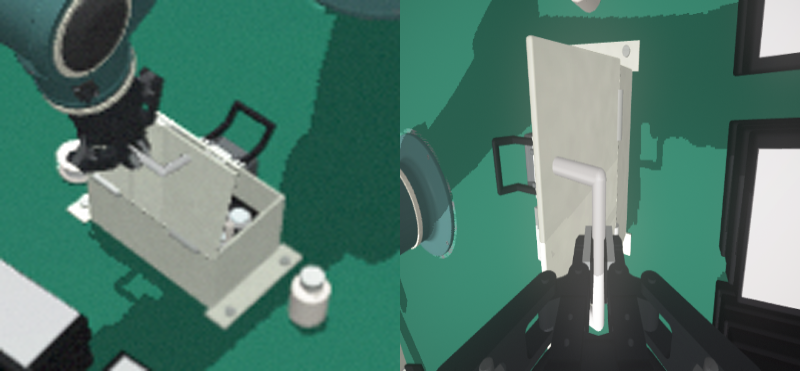

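{"api": "arm_command", "payload": {
  "motion": [
    [0, [0, 4.1, -0.6], [0.3, 0, 0]],
    [0, [0, 4.1, -0.5], [0.3, 0, 0]],
    [0, [0, 4.1, -0.4], [0.3, 0, 0]],
    [0, [0, 4.2, -0.3], [0.3, 0, 0]],
    [0, [0, 4.2, -0.2], [0.3, 0, 0]],
    [0, [0, 4.1, -0.1], [0.3, 0, 0]],
    [0, [0, 4.1, 0], [0.3, 0, 0]],
    [0, [0, 4.1, 0], [0.3, 0, 0]],
    [0, [0, 4.1, 0.1], [0.3, 0, 0]],
    [0, [0, 3, 0.1], [0.3, 0, 0]]
  ]
}}

```text
t: 33.8
position: [774.2, 81.0, 347.5]
tcp_rot: [[0.076, 0.913, -0.402], [0.997, -0.07, 0.03], [-0.001, -0.403, -0.915]]
force: [-1.8, -4.5, 5.4]
opening: 7.8
```

Run:
```python
from h import *
arc("a5",0,3,cams=("scene","wrist","top"))
a=cv2.imread("pics/scene_a5.png")[160:290,270:410];b=cv2.imread("pics/wrist_a5.png")
cv2.imwrite("pics/a5v.png",np.hstack([cv2.resize(a,(400,371),interpolation=cv2.INTER_CUBIC),cv2.resize(b,(400,371))]))
P=lambda th:lidpt([[-124,103,7],[-124,-103,7],[-124,103,1],[-124,-103,1]],th)
for th in (1.5,1.57,1.65,1.72): print(th,(proj("scene",P(th))-[270,160])*[400/140,371/130], proj("top",P(th)))
```

```text
pos [774.15  81.04 347.55] F [-1.82 -4.5   5.42] M [-0.67  0.4   0.25] op 7.82 t 33.8
r 119.0064846298539 opening 1.6412647736759443 T -0.6 R 8.2 y 0.4 tilt 23.720460456648436 J [-18.38  51.59  23.35  58.43 -19.74  96.98  -2.04]
1.5 [[222.3  178.57]
 [ 80.17  81.26]
 [226.15 175.63]
 [ 84.08  78.77]] [[239.92 155.99]
 [322.56 164.88]
 [239.66 158.4 ]
 [322.3  167.3 ]]
1.57 [[216.65 183.39]
 [ 74.49  85.42]
 [220.55 180.14]
 [ 78.42  82.63]] [[240.36 152.55]
 [322.94 161.43]
 [240.06 154.93]
 [322.68 163.82]]
1.65 [[210.14 189.39]
 [ 68.02  90.67]
 [214.08 185.82]
 [ 71.94  87.56]] [[240.92 148.71]
 [323.36 157.55]
 [240.59 151.04]
 [323.11 159.9 ]]
1.72 [[204.45 195.03]
 [ 62.41  95.68]
 [208.39 191.2 ]
 [ 66.3   92.29]] [[241.46 145.44]
 [323.73 154.26]
 [241.1  147.71]
 [323.47 156.55]]
```

View pics/a5v.png

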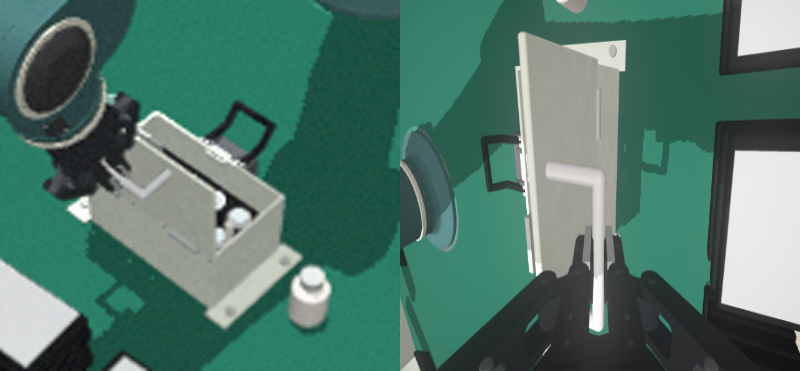

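{"api": "arm_command", "payload": {
  "motion": [
    [0, [0, 1, 0], [0, 0, 0]],
    [0, [0, 1, 0], [0, 0, 0]],
    [0, [0, 1, 0], [0, 0, 0]],
    [0, [0, 1, 0], [0, 0, 0]],
    [0, [0, 0, 0], [0, 0, 0]],
    [0, [0, 0, 0], [0, 0, 0]],
    [0, [0, 0, 0], [0, 0, 0]],
    [0, [0, 0, 0], [0, 0, 0]],
    [0, [0, 0, 0], [0, 0, 0]],
    [0, [0, 0, 0], [0, 0, 0]]
  ]
}}

```text
t: 35.2
position: [777.7, 80.8, 345.7]
tcp_rot: [[0.076, 0.913, -0.402], [0.997, -0.07, 0.03], [-0.001, -0.403, -0.915]]
force: [0.4, -3.3, 6.4]
opening: 7.8
```

Run:
```python
from h import *
arc("a6",0,3,cams=("scene","wrist","top"))
a=cv2.imread("pics/scene_a6.png")[160:290,270:410];b=cv2.imread("pics/top_a6.png")[130:250,220:350]
cv2.imwrite("pics/a6v.png",np.hstack([cv2.resize(a,(400,371),interpolation=cv2.INTER_CUBIC),cv2.resize(b,(402,371),interpolation=cv2.INTER_CUBIC)]))
P=lambda th:lidpt([[-124,103,7],[-124,-103,7],[-124,103,1],[-124,-103,1]],th)
for th in (1.57,1.65): print(th,(proj("top",P(th))-[220,130])*[402/130,371/120])
```

```text
pos [777.67  80.77 345.68] F [ 0.43 -3.35  6.38] M [-0.63  0.31  0.21] op 7.8 t 35.2
r 119.04326101243923 opening 1.6727837048697136 T -1.6 R 5.6 y 0.4 tilt 23.767003335536877 J [-18.17  52.11  23.31  57.69 -19.83  97.24  -2.08]
1.57 [[ 62.95  69.71]
 [318.32  97.16]
 [ 62.05  77.08]
 [317.51 104.56]]
1.65 [[ 64.69  57.83]
 [319.63  85.19]
 [ 63.66  65.04]
 [318.84  92.45]]
```

View pics/a6v.png

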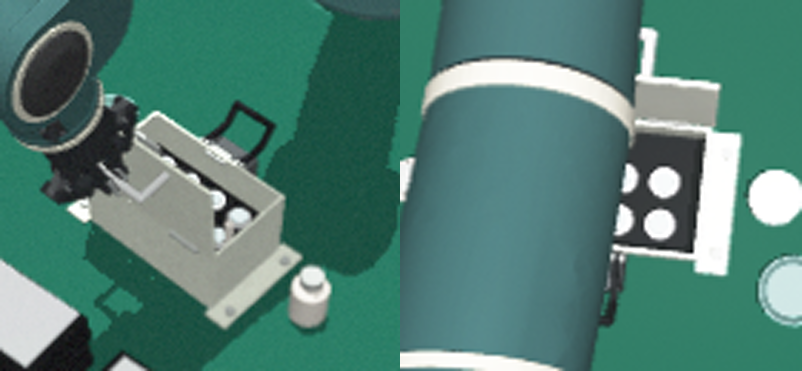

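{"api": "arm_command", "payload": {
  "motion": [
    [15, [0, 0, 0], [0, 0, 0]],
    [26, [0, 0, 0], [0, 0, 0]],
    [26, [0, 0, 0], [0, 0, 0]],
    [26, [0, 0, 0], [0, 0, 0]],
    [26, [0, 0, -5], [0, 0, 0]],
    [26, [0, 0, -15], [0, 0, 0]],
    [26, [0, 0, -25], [0, 0, 0]],
    [26, [0, 0, -25], [0, 0, 0]],
    [26, [0, 0, -20], [0, 0, 0]],
    [26, [0, 0, 0], [0, 0, 0]]
  ]
}}

```text
t: 36.6
position: [813.8, 78.4, 427.8]
tcp_rot: [[0.076, 0.912, -0.402], [0.997, -0.07, 0.031], [-0.0, -0.403, -0.915]]
force: [-0.1, -0.1, -0.7]
opening: 25.7
```

Run:
```python
from h import *
look("e1",("scene","wrist","top")); print(robot.state()["joint_pos"])
a=cv2.imread("pics/scene_e1.png")[160:290,270:410];b=cv2.imread("pics/wrist_e1.png")
cv2.imwrite("pics/e1v.png",np.hstack([cv2.resize(a,(400,371),interpolation=cv2.INTER_CUBIC),cv2.resize(b,(400,371))]))
```

```text
pos [813.79  78.38 427.82] F [-0.07 -0.08 -0.69] M [-0.06 -0.41  0.02] op 25.67 t 36.6
[-15.17  54.69  23.43  42.27 -20.69 109.54  -4.21]
```

View pics/e1v.png

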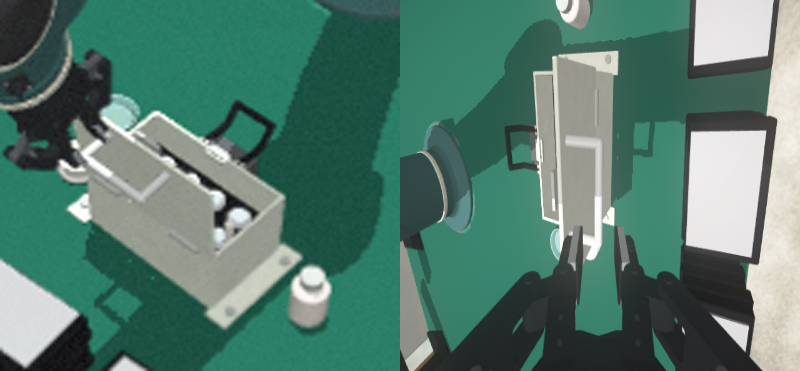

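{"api": "arm_command", "payload": {
  "motion": [
    [26, [0, -4, -9], [-2.4, 0, 0]],
    [26, [0, -4, -9], [-2.4, 0, 0]],
    [26, [0, -3, -9], [-2.4, 0, 0]],
    [26, [0, -3, -10], [-2.4, 0, 0]],
    [26, [0, -2, -10], [-2.4, 0, 0]],
    [26, [0, -2, -10], [-2.4, 0, 0]],
    [26, [0, -1, -10], [-2.4, 0, 0]],
    [26, [0, -1, -10], [-2.4, 0, 0]],
    [26, [0, 0, 0], [0, 0, 0]],
    [26, [0, 0, 0], [0, 0, 0]]
  ]
}}

```text
t: 38.0
position: [814.7, 78.6, 506.3]
tcp_rot: [[0.076, 0.994, -0.083], [0.997, -0.076, 0.006], [-0.0, -0.083, -0.997]]
force: [0.0, 0.3, 0.8]
opening: 26.0
```

Run:
```python
from h import *
look("e2",("scene","wrist","top"))
def bx(c,t): return [(np.round(np.array(b["box"])*[640,400,640,400],1).tolist(),round(b["conf"],2)) for b in robot.boxes_of(c,t)]
for c in("scene","top"):
    for t in("jar_a","dish","reel","blower","beaker","driver"): print(c,t,bx(c,t))
a=cv2.imread("pics/scene_e2.png")[160:290,270:410];b=cv2.imread("pics/top_e2.png")[130:260,150:370]
cv2.imwrite("pics/e2v.png",np.vstack([np.hstack([cv2.resize(a,(400,300),interpolation=cv2.INTER_CUBIC),cv2.resize(cv2.imread("pics/wrist_e2.png"),(400,300))]),cv2.resize(b,(800,300),interpolation=cv2.INTER_CUBIC)[:, :]]))
# fit lid opening by template-free: wrist corners
T=wristT()
P=lambda th:lidpt([[-124,103,4],[-124,-103,4],[-106,42,46],[-106,-42,46]],th)
for th in(1.57,1.65,1.72): print(th,proj("wrist",P(th),T)*[400/640,300/400]+[400,0],(proj("scene",P(th))-[270,160])*[400/140,300/130])
```

```text
pos [814.68  78.61 506.29] F [0.04 0.26 0.78] M [-0.01 -0.08 -0.03] op 25.96 t 38.0
scene jar_a [([429.9, 258.8, 442.7, 285.5], 0.77), ([370.4, 254.3, 385.4, 272.0], 0.72)]
scene dish [([305.5, 196.2, 320.2, 201.3], 0.55), ([373.3, 254.6, 385.2, 274.1], 0.16)]
scene reel [([430.8, 259.9, 445.8, 284.8], 0.63), ([340.3, 194.9, 366.7, 218.0], 0.57), ([287.9, 212.1, 299.1, 222.1], 0.42)]
scene blower [([403.7, 288.7, 423.1, 309.0], 0.76)]
scene beaker [([238.7, 150.0, 249.8, 168.2], 0.55)]
scene driver [([291.2, 191.4, 345.3, 250.1], 0.65)]
top jar_a [([162.2, 209.3, 179.9, 228.8], 0.78)]
top dish [([336.4, 215.1, 356.1, 233.2], 0.81)]
top reel [([337.3, 186.9, 349.4, 202.9], 0.46)]
top blower [([453.4, 151.8, 469.3, 196.5], 0.65), ([162.4, 169.8, 182.4, 185.1], 0.53)]
top beaker [([452.2, 217.1, 475.0, 237.4], 0.51)]
top driver [([455.4, 152.2, 469.8, 196.9], 0.84)]
1.57 [[495.8   49.4 ]
 [516.16 216.95]
 [537.72 105.95]
 [542.54 170.77]] [[218.6  146.98]
 [ 76.46  67.95]
 [146.37 149.51]
 [ 88.97 116.28]]
1.65 [[503.58  49.43]
 [522.34 217.09]
 [544.37 105.6 ]
 [548.57 169.79]] [[212.11 151.7 ]
 [ 69.98  72.06]
 [140.81 155.16]
 [ 83.52 121.73]]
1.72 [[510.62  49.51]
 [527.87 216.91]
 [550.01 105.23]
 [553.68 168.79]] [[206.42 156.16]
 [ 64.35  76.  ]
 [136.13 160.27]
 [ 78.96 126.67]]
```

View pics/e2v.png

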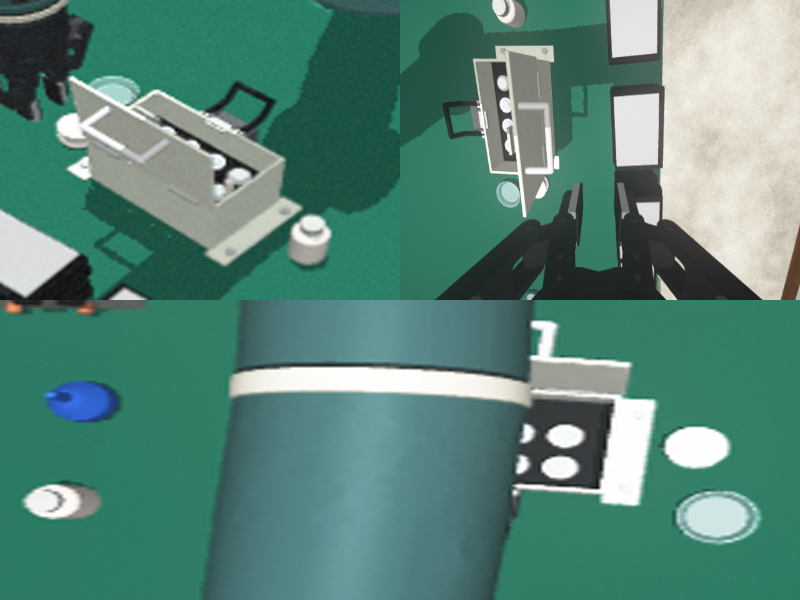

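Run:
```python
from rig import robot
print(robot.close_job(), robot.state()["t"])
```

```text
the job is handed in; nothing more can be done
the job is handed in; nothing more can be done
```

The case is open and its lid is standing a little past upright. The job was handed in at about 38 s of the 72 s allowed.

**Releasing the lid:** I pinched the paddle's crossbar and raised it along its arc in steps of about 1–2.5 mm, reading the force and checking the lid after each step. The lid started to rise at about 0.30 rad of paddle lift. It sprang ajar to about 0.22 rad at about 0.33 rad of lift, and the force dropped. I stopped there. The highest lifting force I read was about 12 N, friction in the fingers included. Force is only reported at the end of each move, so a brief higher value in between would not have shown.

**Opening the lid:** I lowered the paddle along the same arc and let it go. Then I pinched the bar handle, swung the lid back, released it and moved clear.

**Last checks:**
- **Lid angle:** estimates disagreed slightly: 1.67 rad from the arm's position while still gripping, and 1.64–1.69 rad from the pictures after release. All are past upright (1.57) and short of the 1.75 stop.
- **Paddle:** it is back down.
- **Contact:** the gripper is clear of everything, with wrist force under about 1 N.
- **Other things:** the dish, reel, blower, beaker, driver and both jars showed no visible shift, though the networks gave a few false matches. The arm hid jar_a from the top camera at the end, so I checked it only in the scene picture.
- **Hinge position:** my fit was a few mm off. While swinging the lid this showed as about 5–11 N of sideways force at the handle, after the latch had let go.

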